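# Peg down the lamp covers, rub them from end to end and clear the board

### The job

Take every white lamp cover from the black mat and set it fully home on the pair of pegs of the plywood board that suits its length; then, with the grey sprung rubbing block, rub the pegged covers one after another, shortest first and longest last, each in one stroke over its whole length from the end nearest the robot to the far end, the pad kept flat and pressed with a light, steady force. Afterwards stand the block upright in its holder and lay all the covers flat on the mat again, side by side, leaving the red ring and the dropper bottle where they are.

Things in the scene. Friction and masses are not known exactly. Their poses are not given: they have to be found in the camera images.
- board: fixed plywood rubbing board, 240 (x) x 250 (y) x 12 mm; origin at the centre of its underside, x away from the robot, y to its left. Three pairs of steel pegs along x: 170 mm apart at y = -80 mm (long cover), 140 apart at y = 0 (middle), 110 apart at y = +80 (short). Pegs 10 mm thick, 10.5 mm high above the board, upper 4.5 mm tapering to 5 mm
- place_long (a point): point on the board's top face midway between the pegs for the long cover (170 mm apart along x); axes as the board's; the origin of that cover belongs here while it is rubbed
- place_middle (a point): point on the board's top face midway between the pegs for the middle cover (140 mm apart along x); axes as the board's; the origin of that cover belongs here while it is rubbed
- place_short (a point): point on the board's top face midway between the pegs for the short cover (110 mm apart along x); axes as the board's; the origin of that cover belongs here while it is rubbed
- end_long (a point): middle of the lower edge of the long cover's +x end, 100 mm from its origin
- end_middle (a point): middle of the lower edge of the middle cover's +x end, 85 mm from its origin
- end_short (a point): middle of the lower edge of the short cover's +x end, 70 mm from its origin
- mat: black rubber mat fixed on the shelf, 300 (x) x 360 (y) x 3 mm, origin at the centre of its underside; the covers lie on it at the start and must lie on it again at the end
- cover_long: long lamp cover, opal white plastic strip 200 (x) x 44 (y) x 14 mm thick, about 150 g, loose, lying flat; may be absent. A 14 mm square through hole 15 mm from each end. Origin at the centre of the underside, x along its length, z up; same either way round. Home: holes over the pegs, lying flat on the board (pegs end 3.5 mm below its top)
- cover_middle: middle lamp cover, opal white plastic strip 170 (x) x 44 (y) x 14 mm thick, about 150 g, loose, lying flat; may be absent. A 14 mm square through hole 15 mm from each end. Origin at the centre of the underside, x along its length, z up; same either way round. Home: holes over the pegs, lying flat on the board (pegs end 3.5 mm below its top)
- cover_short: short lamp cover, opal white plastic strip 140 (x) x 44 (y) x 14 mm thick, about 150 g, loose, lying flat; may be absent. A 14 mm square through hole 15 mm from each end. Origin at the centre of the underside, x along its length, z up; same either way round. Home: holes over the pegs, lying flat on the board (pegs end 3.5 mm below its top)
- block: loose rubbing block, 130 g, 100 mm high: grip 26 (x) x 40 (y) mm, 38 to 100 mm up; under it a 40 x 50 mm plate (30 to 38 mm up) and a sprung pad 32 (x) x 46 (y) mm, 12 mm high. Origin: centre of the relaxed pad's underside, z up the grip. The pad gives up to 16 mm: starts at 1.8 N, adds 0.6 N per mm (6 mm = 5.5 N). Its 46 mm side goes across the cover
- holder: grey open-topped holder held by two suction cups, fixed on the shelf, 64 (x) x 78 (y) x 16 mm high, walls and floor 4 mm; origin at the centre of its underside; the block stands in it with its x and y along the holder's
- holder_in (a point): centre of the holder's inner floor, 4 mm above the shelf; the block's origin belongs here
- ring: red plastic feeding ring, 70 mm across, 12 mm high, origin at the centre of its underside; leave alone
- dropper: empty clear dropper bottle, 40 mm across, 88 mm high, origin at the centre of its underside; leave alone
Not all that is in view belongs to the job. What is shaped like the cover_short but blue or yellow is not meant.

How it is judged:
By the outcome, as a careful person would: the job done as asked, in the order asked, and still so for the second after the job is handed in, with the robot touching nothing.
Of cover_long, cover_middle, cover_short only 2 to 3 are there at a start; the rules pass over those that are not, and their reading is None.
At some moment in a run one of cover_long, cover_middle, cover_short may be knocked a few centimetres aside while the robot is not near it.
It also fails if it takes over 210 s, if anything falls off the work surface, if the arm or the gripper's body presses on something with over 40 N, if the wrist force passes 120 N, or if a joint passes its speed limit or range.

### The arm

A 6-joint arm with a two-finger parallel gripper is mounted at the origin on the work surface. World frame = base frame: x ahead of the robot, y to its left, z up, the work surface at z = 0. Lengths are in mm, angles in rad, forces in N, time in s.
With the tool pointing down it reaches from about 350 to 950 mm from the base axis. Payload 17.4 kg.
Tool frame: the origin (TCP) lies midway between the tips of the shut fingers; the grasp point (between the pads) lies 19 mm behind it (arm.hold_point_z is the distance from the TCP to the grasp point, in mm); z points along the fingers, y is the line along which they close (so a half turn about z gives the same grasp; the last joint's range is limited). The gripper opens to 93 mm and grips with 3 to 60 N. Pads are 15 mm wide; open, the fingers measure 128 mm over their backs; the gripper's body (75 mm by 188 mm) begins 65 mm behind the grasp point.
Start: joints at [1.289, 0.116, 1.442, -0, 1.584, -0.038], TCP at [162.947, 655.042, 218.646] pointing down, gripper open.
Joint ranges: [-2.83, 2.83], [-0.83, 2.19], [0.07, 2.5], [-1.14, 4.28], [0.01, 3], [-2.97, 2.97]. Speed limits (rad/s): [1.89, 1.89, 2.22, 3.14, 3.14, 3.14].

### API

Orientations are given as a 3x3 rotation matrix whose columns are the frame's x, y, z axes.
In Python, from rig import status, imaging, workorder, arm gives the robot as it stands. The module is installed in compiled form; this text tells all that it offers.
- The arm moves only by the tool drive_tool, never from a script. Its argument "targets" is a list of rows, each a list of 7 numbers: the shift along the tool's x, y, z in units of 100 mm (1.0 is 100 mm), then the turn, a rotation vector about the tool's x, y, z in units of 360 degrees (1.0 is 360 degrees), then the closure, from -1 (fully open) to 1 (shut). In form: [[x, y, z, wx, wy, wz, grip], ...]. A call has 1 to 20 rows; each row is the pose to reach, as a shift and turn from the pose commanded when the call began, along the tool's axes at that moment, turning the shorter way round; what a row does not reach only later rows make up. A row lasts 1/10 s, in which the tool goes at most 50 mm and 8.59 degrees, less where a joint would pass 70% of its speed; a pose out of reach is approached as far as the arm can. A call with a number of a shift or a turn outside -1 to 1 is refused whole. A call with a gripper value outside its range is refused whole. The fingers move at their own pace and stop on an object; the grip force is fixed at half the most. Time passes only in rows, so rows that repeat a pose let the fingers close. It gives the time, the measured TCP pose, the force, the opening and the grip force at its end, in the units of the state.
- status.sense(): the state, without advancing time (a new reading comes with each control period).
- imaging.snapshot(name): name is "side" or "top" or "wrist"; returns the picture (480x640x3 uint8, blue, green, red); there is no depth.
- imaging.camera_info(name): a dict with "fx", "fy", "cx", "cy" (pixels), "eye" and "orientation" of the camera in the world. Camera axes: x right, y down, z forward; pixel columns grow to the right and rows downward; lengths in mm; the calibration is good to about 2 mm. The wrist camera is an equidistant fisheye: a pixel r from the principal point sees the ray r / f radians off the axis. A picture is of the moment at which its call begins: read the wrist's pose just before it. camera_info takes no time and is no camera call; for the wrist camera it gives the pose at the moment of the call.
- workorder.finish_job(): hands the job in; it is judged then, once.
The state is a dict: "clock": time; "joints": joint angles; "joint_velocities": joint speeds; "tau": joint torques, N m; "ee_pos": TCP position; "tool_rot": TCP orientation; "force": force on the tool from outside, world axes, zero at the start; "torque": the same for the moment, N m; "gripper_width": finger opening in mm; "grip_force": force on a finger pad.
Only numpy, scipy, OpenCV 4.12 (cv2) and the standard library are available. Lean on these libraries where they do the work, as an engineer would, in place of code of your own. Each camera call takes 0.05 s, during which the arm holds its last target. There are 200 camera calls.

## Working session

There is one attempt and no reset: what is moved stays moved. The work goes in short steps, Python scripts to look and compute and a tool call to move; the robot and the scene stay as the last step left them, time stands still between calls to the robot, and variables do not carry over. Pictures are saved under pics/ and viewed, at most 14 in all, crops included, and the job is handed in when it is done.

Besides the shell and the picture viewer there is one more tool, called after "Emit:" as name(argument=value, ...), one argument or row to a line, values as JSON. drive_tool: Moves the arm, as the interface text tells. Shifts and turns lie within -1 to 1; 1 stands for 100 mm of shift or 360 degrees of turn. Its arguments: {"type":"object","properties":{"targets":{"type":"array"}},"required":["targets"]}

```bash
mkdir -p pics; ls
python3 - <<'E'
from rig import status, imaging, workorder, arm
import cv2, numpy as np
np.set_printoptions(precision=3,suppress=True)
for n in ("top","side"):
    i=imaging.snapshot(n); cv2.imwrite(f"pics/{n}0.png",i); print(n,imaging.camera_info(n))
print(imaging.camera_info("wrist")); print(status.sense()); print(arm.hold_point_z)
E
```

```text
pics
top {'fx': 526.5796325694698, 'fy': 526.5796325694698, 'cx': 321.2706465425398, 'cy': 244.0959415605439, 'eye': array([ 352.68 ,  -81.748, 1405.866]), 'orientation': array([[ 0.024, -0.979,  0.202],
       [-1.   , -0.023,  0.008],
       [-0.003, -0.202, -0.979]])}
side {'fx': 578.155426595723, 'fy': 578.155426595723, 'cx': 324.13687613182833, 'cy': 243.37913425517112, 'eye': array([  391.706, -1136.663,   798.993]), 'orientation': array([[ 0.976, -0.125,  0.179],
       [-0.219, -0.568,  0.793],
       [ 0.002, -0.813, -0.582]])}
{'fx': 371.64829954431775, 'fy': 371.64829954431775, 'cx': 322.0048131862174, 'cy': 237.35683331352007, 'eye': array([ 95.141, 670.46 , 383.346]), 'orientation': array([[ 0.243,  0.939,  0.244],
       [ 0.97 , -0.235, -0.062],
       [-0.001,  0.252, -0.968]])}
{'clock': 0.1, 'joints': array([ 1.289,  0.116,  1.442, -0.   ,  1.584, -0.038]), 'joint_velocities': array([-0.   , -0.001, -0.002, -0.001,  0.002, -0.002]), 'tau': array([  0.002, -72.29 , -62.387,   0.078,   0.023,  -0.   ]), 'ee_pos': array([162.897, 654.853, 217.946]), 'tool_rot': array([[-0.97 ,  0.241, -0.   ],
       [ 0.241,  0.97 , -0.001],
       [ 0.   , -0.001, -1.   ]]), 'force': array([-0.642, -0.144, -0.272]), 'torque': array([ 0.031,  0.001, -0.05 ]), 'grip_force': 0.0, 'gripper_width': 93.20544698600438}
18.8
```

View pics/top0.png

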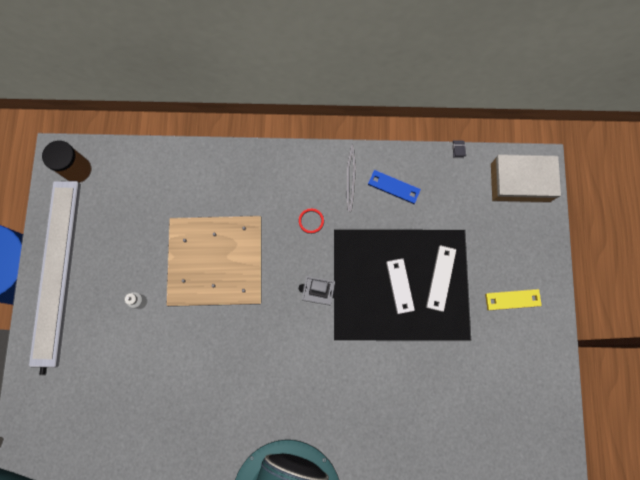

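View pics/side0.png

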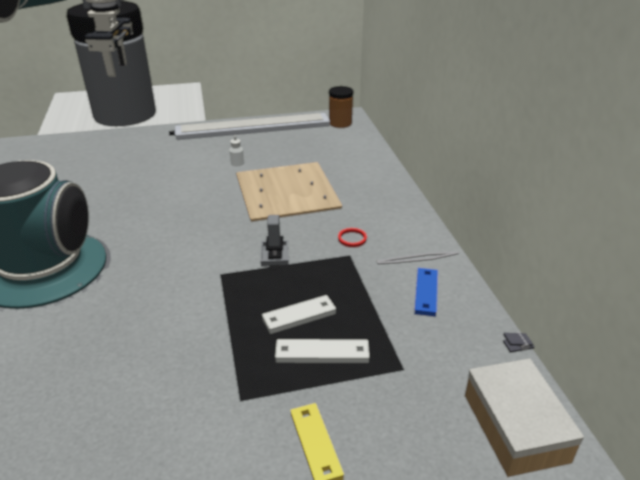

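The top view shows two white covers on the mat at (400,286) and (441,279). The lookalikes are the blue strip (394,187), the yellow strip (513,300), the white tray (55,270) and the box (526,177). The block stands in the holder at (318,290), and the board is at (215,260).

```bash
cat > h.py <<'E'
from rig import status, imaging, workorder, arm
import cv2, numpy as np
np.set_printoptions(precision=4,suppress=True)
def ray(px,c,fish=False):
    p=np.atleast_2d(px).astype(float); a=(p-[c['cx'],c['cy']])/[c['fx'],c['fy']]
    if fish:
        r=np.linalg.norm(a,axis=1,keepdims=True); d=np.hstack([a/np.maximum(r,1e-9)*np.sin(r),np.cos(r)])
    else: d=np.hstack([a,np.ones((len(a),1))])
    return d@c['orientation'].T
def onplane(px,c,z,fish=False):
    d=ray(px,c,fish); e=np.asarray(c['eye']); return e+d*((z-e[2])/d[:,2])[:,None]
def proj(P,c,fish=False):
    q=(np.atleast_2d(P)-c['eye'])@c['orientation']
    if fish:
        n=np.linalg.norm(q[:,:2],axis=1); t=np.arctan2(n,q[:,2]); a=q[:,:2]/n[:,None]*t[:,None]
    else: a=q[:,:2]/q[:,2:]
    return a*[c['fx'],c['fy']]+[c['cx'],c['cy']]
def snap(n):
    c=imaging.camera_info(n); return imaging.snapshot(n),c
def rect(P):
    """centre, long, short, angle of long side (rad, world, in -pi/2..pi/2)"""
    (cx,cy),(w,h),a=cv2.minAreaRect(P[:,:2].astype(np.float32)); 
    if w<h: w,h,a=h,w,a+90
    return cx,cy,w,h,(np.radians(a)+np.pi/2)%np.pi-np.pi/2
def blobs(mask,c,z,fish=False,amin=100):
    o=[]
    for k in cv2.findContours(mask.astype(np.uint8),cv2.RETR_EXTERNAL,cv2.CHAIN_APPROX_NONE)[0]:
        if cv2.contourArea(k)>amin:
            p=k[:,0]; o.append((p.mean(0),np.array(rect(onplane(p,c,z,fish)))))
    return o
E
python3 - <<'E'
from h import *
i,c=snap("top"); b,g,r=[i[...,k].astype(int) for k in range(3)]
hsv=cv2.cvtColor(i,cv2.COLOR_BGR2HSV); H,S,V=[hsv[...,k].astype(int) for k in range(3)]
w=(V>150)&(S<40)
for px,q in blobs(w,c,14): print("white",px,q)
for px,q in blobs(V<45,c,3,amin=3000): print("mat",px,q)
for px,q in blobs((S>60)&(H<25)&(V>120)&(np.mgrid[:480,:640][1]>150)&(np.mgrid[:480,:640][1]<300)&(np.mgrid[:480,:640][0]>190)&(np.mgrid[:480,:640][0]<330),c,12,amin=3000): print("board",px,q)
for px,q in blobs((S>150)&((H<8)|(H>172)),c,6): print("red",px,q)
for n,p in dict(holder=(318,290),dropper=(134,299)).items(): print(n,onplane(p,c,10))
cv2.imwrite("pics/c1.png",np.hstack([cv2.resize(i[200:320,150:280],None,fx=3,fy=3,interpolation=2),cv2.resize(i[260:320,290:350],(360,360),interpolation=2)]))
E
```

```text
white [132.3182 298.8864] [480.7601 425.3009  42.7024  39.7028   0.8471]
white [400.1364 285.9242] [ 532.4216 -282.2446  141.1082   44.6552    0.2084]
white [441.1325 278.2053] [ 555.985  -391.9044  171.491    45.1145   -0.222 ]
white [ 52.947  273.7373] [550.9326 644.6319 500.676   69.7808  -0.0002]
white [529.0102 174.6582] [ 850.5485 -641.0014  168.5573  117.3885   -1.5707]
mat [400.4259 285.3466] [ 539.2618 -283.1715  358.0502  293.4799   -1.5473]
board [214.0281 260.9944] [589.9951 217.2738 248.2503 239.572   -1.5228]
red [310.6176 220.4706] [706.5144 -40.5494  65.8515  64.9429  -1.5473]
holder [[515.4334 -64.6927  10.    ]]
dropper [[479.8442 422.6467  10.    ]]
```

View pics/c1.png

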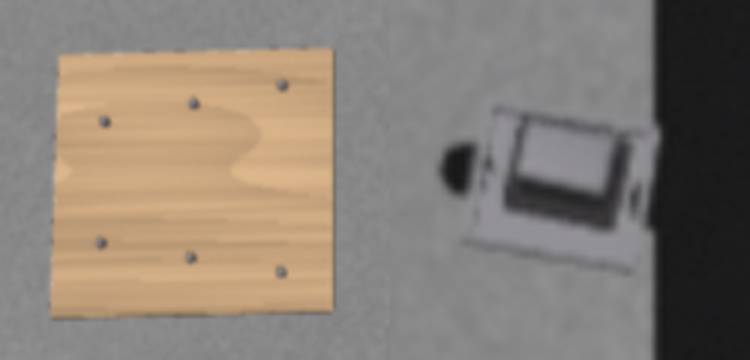

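The top crop shows the three peg pairs, with the short pair on the left and the long pair on the right. It also shows the block in its holder, turned about 10°. The covers measure 141 mm (short) and 171 mm (middle), so the long one is absent. I'll fly over the board for a close look first.

Emit:
drive_tool(
  targets=[
    [-1,0,-0.3,0,0,-0.0388,-1],
    [-1,0,-0.3,0,0,-0.0388,-1],
    [-1,0,-0.3,0,0,-0.0388,-1],
    [-1,0,-0.3,0,0,-0.0388,-1],
  ],
)

```text
clock: 0.55
ee_pos: [261.0, 630.6, 248.7]
tool_rot: [[-1.0, 0.003, -0.0], [0.003, 1.0, 0.0], [0.0, 0.0, -1.0]]
force: [0.4, 0.2, -0.3]
gripper_width: 93.2
grip_force: 0.0
```

Emit:
drive_tool(
  targets=[
    [-1,-1,0,0,0,0,-1],
    [-1,-1,0,0,0,0,-1],
    [-1,-1,0,0,0,0,-1],
    [-1,-1,0,0,0,0,-1],
  ],
)

```text
clock: 0.95
ee_pos: [361.5, 528.6, 248.2]
tool_rot: [[-1.0, 0.003, 0.0], [0.003, 1.0, -0.001], [-0.0, -0.001, -1.0]]
force: [-0.5, 1.1, -0.3]
gripper_width: 93.1
grip_force: 0.0
```

Emit:
drive_tool(
  targets=[
    [-1,-1,0,0,0,0,-1],
    [-1,-1,0,0,0,0,-1],
    [-1,-1,0,0,0,0,-1],
    [-1,-1,0,0,0,0,-1],
  ],
)

```text
clock: 1.35
ee_pos: [461.5, 429.0, 247.9]
tool_rot: [[-1.0, 0.003, -0.0], [0.003, 1.0, -0.001], [0.0, -0.001, -1.0]]
force: [-0.9, -0.1, 0.0]
gripper_width: 93.2
grip_force: 0.0
```

Emit:
drive_tool(
  targets=[
    [-1,-1,0,0,0,0,-1],
    [-1,-1,0,0,0,0,-1],
    [-1,-1,0,0,0,0,-1],
    [-1,-1,0,0,0,0,-1],
  ],
)

```text
clock: 1.75
ee_pos: [561.5, 329.3, 247.6]
tool_rot: [[-1.0, 0.003, -0.001], [0.003, 1.0, -0.001], [0.001, -0.001, -1.0]]
force: [-0.5, 1.2, -0.5]
gripper_width: 93.1
grip_force: 0.0
```

Emit:
drive_tool(
  targets=[
    [0,-1,0,0,0,0,-1],
    [0,-1,0,0,0,0,-1],
    [0,-1,0,0,0,0,-1],
    [0,-1,0,0,0,0,-1],
    [0,-1,0,0,0,0,-1],
  ],
)

```text
clock: 2.25
ee_pos: [559.4, 232.7, 248.5]
tool_rot: [[-1.0, -0.001, -0.0], [-0.001, 1.0, 0.0], [0.0, 0.0, -1.0]]
force: [0.3, 0.3, -1.7]
gripper_width: 93.4
grip_force: 0.0
```

Run:
```python
from h import *
i,c=snap("wrist"); cv2.imwrite("pics/w_board.png",i); np.save("wb.npy",c,allow_pickle=True)
s=status.sense(); print(s['clock'],s['ee_pos'],s['tool_rot'])
```

```text
2.3 [559.4789 232.6322 248.3598] [[-1.     -0.0015 -0.0005]
 [-0.0015  1.      0.0002]
 [ 0.0005  0.0002 -1.    ]]
```

View pics/w_board.png

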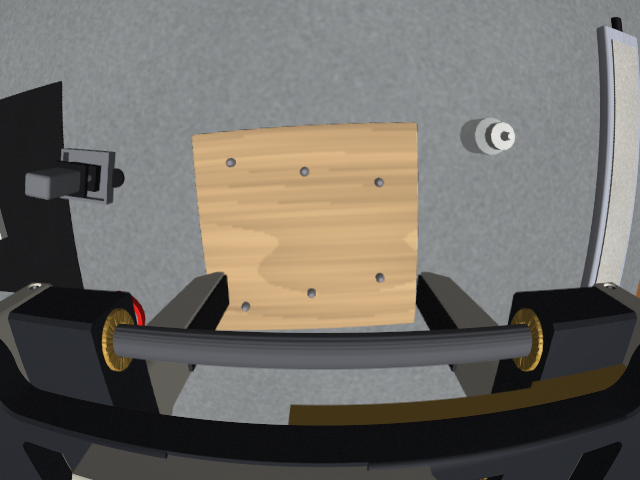

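The wrist view shows the six pegs clearly: near ones at (230,162), (304,171), (379,182) and far ones at (245,306), (311,292), (380,277). Next I'll fit the board pose from them.

```bash
cat > fitb.py <<'E'
from h import *
def fit(W,M):
    a=W[:,:2]-W[:,:2].mean(0); b=M-M.mean(0)
    t=np.arctan2((b[:,0]*a[:,1]-b[:,1]*a[:,0]).sum(),(a*b).sum()); R=np.array([[np.cos(t),-np.sin(t)],[np.sin(t),np.cos(t)]])
    o=W[:,:2].mean(0)-R@M.mean(0); return o,t,R,np.linalg.norm(W[:,:2]-(M@R.T+o),axis=1)
M=np.array([[-85,-80],[-70,0],[-55,80],[85,-80],[70,0],[55,80]],float)
def refine(i,pts,rad):
    S=cv2.cvtColor(i,cv2.COLOR_BGR2HSV)[...,1].astype(float); o=[]
    for u,v in pts:
        u,v=int(round(u)),int(round(v)); p=S[v-rad:v+rad+1,u-rad:u+rad+1]; w=np.clip(np.median(p)*.75-p,0,None); yy,xx=np.mgrid[-rad:rad+1,-rad:rad+1]
        o.append((u+(w*xx).sum()/w.sum(),v+(w*yy).sum()/w.sum()))
    return np.array(o)
E
python3 - <<'E'
from fitb import *
i=cv2.imread("pics/w_board.png"); c=np.load("wb.npy",allow_pickle=True).item()
p=refine(i,[(230,162),(304,171),(379,182),(245,306),(311,292),(380,277)],8)
o,t,R,e=fit(onplane(p,c,19,True),M); print("wrist",o,t,e)
i=cv2.imread("pics/top0.png"); c=imaging.camera_info("top")
q=np.array([(282,272),(190,257),(101,242),(282,85),(193,103),(104,121)])/3+[150,200]
o2,t2,R2,e2=fit(onplane(refine(i,q,4),c,19),M); print("top",o2,t2,e2)
for n,m in dict(mid=[0,0],short=[0,80]).items(): print(n,R@m+o,R2@m+o2)
E
```

```text
wrist [588.7284 215.6082] 0.04631015323662146 [1.2405 0.644  1.0727 1.1067 0.6143 1.1403]
top [590.1373 217.2128] 0.04744306197942325 [0.3367 0.2298 0.2414 0.2267 0.261  0.1539]
mid [588.7284 215.6082] [590.1373 217.2128]
short [585.0249 295.5224] [586.3432 297.1227]
```

Emit:
drive_tool(
  targets=[
    [0.1,-1,0,0,0,0,-1],
    [0.1,-1,0,0,0,0,-1],
    [0.1,-1,0,0,0,0,-1],
    [0.1,-1,0,0,0,0,-1],
  ],
)

```text
clock: 2.7
ee_pos: [550.0, 131.4, 248.7]
tool_rot: [[-1.0, 0.001, 0.0], [0.001, 1.0, 0.0], [-0.0, 0.0, -1.0]]
force: [-0.6, 0.1, -0.6]
gripper_width: 93.2
grip_force: 0.0
```

Emit:
drive_tool(
  targets=[
    [0,-1,0,0,0,0,-1],
    [0,-1,0,0,0,0,-1],
    [0,-1,0,0,0,0,-1],
    [0,-1,0,0,0,0,-1],
  ],
)

```text
clock: 3.1
ee_pos: [550.3, 31.7, 248.5]
tool_rot: [[-1.0, 0.0, -0.0], [0.0, 1.0, 0.0], [0.0, 0.0, -1.0]]
force: [0.1, -0.1, -0.6]
gripper_width: 92.9
grip_force: 0.0
```

Emit:
drive_tool(
  targets=[
    [0,-1,0,0,0,0,-1],
    [0,-1,0,0,0,0,-1],
    [0,-1,0,0,0,0,-1],
    [0,-1,0,0,0,0,-1],
  ],
)

```text
clock: 3.5
ee_pos: [550.5, -68.1, 248.4]
tool_rot: [[-1.0, -0.0, -0.0], [-0.0, 1.0, 0.001], [0.0, 0.001, -1.0]]
force: [-0.7, 0.5, -0.2]
gripper_width: 93.0
grip_force: 0.0
```

Emit:
drive_tool(
  targets=[
    [0,-1,0,0,0,0,-1],
    [0,-1,0,0,0,0,-1],
    [0,-1,0,0,0,0,-1],
    [0,-1,0,0,0,0,-1],
  ],
)

```text
clock: 3.9
ee_pos: [550.6, -167.8, 248.3]
tool_rot: [[-1.0, -0.001, -0.0], [-0.001, 1.0, 0.001], [0.0, 0.001, -1.0]]
force: [-0.3, -0.3, -0.7]
gripper_width: 93.0
grip_force: 0.0
```

Emit:
drive_tool(
  targets=[
    [0,-1,0,0,0,0,-1],
    [0,-1,0,0,0,0,-1],
    [0,-1,0,0,0,0,-1],
    [0,-1,0,0,0,0,-1],
    [0,-1,0,0,0,0,-1],
  ],
)

```text
clock: 4.4
ee_pos: [550.7, -267.0, 248.8]
tool_rot: [[-1.0, -0.002, 0.0], [-0.002, 1.0, 0.0], [-0.0, 0.0, -1.0]]
force: [0.5, 0.0, 0.4]
gripper_width: 92.8
grip_force: 0.0
```

```bash
cat > cov.py <<'E'
from h import *
def covers(n,z=17,bright=140):
    i,c=snap(n); hsv=cv2.cvtColor(i,cv2.COLOR_BGR2HSV); m=((hsv[...,2]>bright)&(hsv[...,1]<40)).astype(np.uint8)
    return i,[(p,q) for p,q in blobs(m,c,z,n=="wrist",300) if 38<q[3]<52 and 120<q[2]<215]
E
python3 - <<'E'
from cov import *
for n in ("wrist","top"):
    i,l=covers(n); cv2.imwrite(f"pics/{n}_mat.png",i)
    for p,q in l: print(n,p,q)
s=status.sense(); print(s['clock'],s['ee_pos'],s['tool_rot'],s['joints'])
E
```

```text
wrist [211.0663 209.5332] [ 554.0885 -393.0215  170.4565   45.7415   -0.224 ]
wrist [307.0982 188.0368] [ 530.9665 -284.274   140.5937   45.1779    0.2073]
4.5 [ 550.5121 -267.2771  248.9258] [[-1.     -0.0021  0.0004]
 [-0.0021  1.      0.    ]
 [-0.0004  0.     -1.    ]] [-0.4938 -0.0275  1.5411  0.0002  1.6276 -2.0667]
```

View pics/wrist_mat.png

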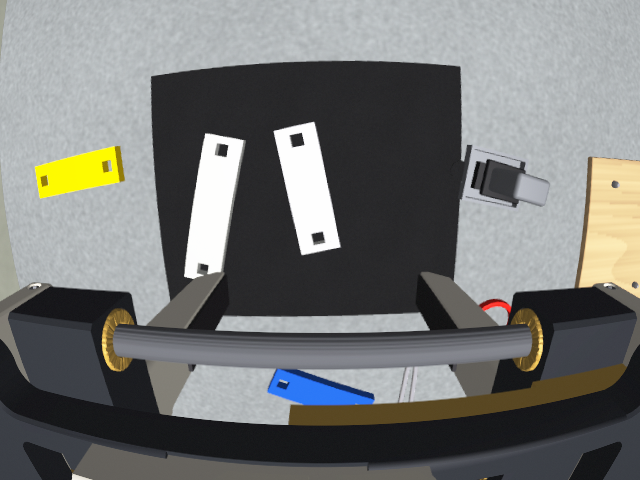

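The wrist view confirms the white short cover at (307,188) and the white middle cover at (211,209). Yellow (80,172) and blue (320,388) stay where they are. I'll start with the short cover.

Emit:
drive_tool(
  targets=[
    [0.187,-0.161,1,0,0,-0.033,-1],
    [0.187,-0.161,1,0,0,-0.033,-1],
    [0.187,-0.161,1,0,0,-0.033,-1],
    [0.187,-0.161,1,0,0,-0.033,-1],
    [0.187,-0.161,1,0,0,-0.033,-1],
  ],
)

```text
clock: 5.0
ee_pos: [532.6, -285.1, 151.8]
tool_rot: [[-0.979, -0.205, 0.003], [-0.205, 0.979, -0.002], [-0.003, -0.002, -1.0]]
force: [0.4, -0.2, 0.2]
gripper_width: 93.1
grip_force: 0.0
```

Run:
```python
from cov import *
i,l=covers("wrist"); cv2.imwrite(f"pics/wpre.png",i)
for p,q in l: print(p,q)
s=status.sense(); print(s['clock'],s['ee_pos'],s['tool_rot'])
```

```text
[325.0802 221.283 ] [ 531.0497 -284.2883  139.7515   44.4376    0.2054]
[198.9454 216.1188] [ 554.1785 -393.2773  170.0552   44.847    -0.2242]
5.05 [ 532.6487 -285.215   151.8528] [[-0.9787 -0.2052  0.0033]
 [-0.2052  0.9787 -0.0018]
 [-0.0029 -0.0025 -1.    ]]
```

Emit:
drive_tool(
  targets=[
    [0,0,1,0,0,0,-1],
    [0,0,1,0,0,0,-1],
    [0,0,1,0,0,0,-1],
    [0,0,1,0,0,0,-1],
    [0,0,1,0,0,0,-1],
  ],
)

```text
clock: 5.55
ee_pos: [532.9, -286.0, 52.6]
tool_rot: [[-0.979, -0.206, 0.004], [-0.206, 0.979, -0.002], [-0.003, -0.003, -1.0]]
force: [0.1, 0.7, 0.4]
gripper_width: 92.9
grip_force: 0.0
```

Emit:
drive_tool(
  targets=[
    [0,0,0.42,0,0,0,-1],
    [0,0,0.42,0,0,0,-1],
    [0,0,0.42,0,0,0,-1],
    [0,0,0.42,0,0,0,-1],
    [0,0,0.42,0,0,0,0],
  ],
)

```text
clock: 6.05
ee_pos: [532.1, -285.7, 8.8]
tool_rot: [[-0.979, -0.206, 0.002], [-0.206, 0.979, -0.001], [-0.002, -0.002, -1.0]]
force: [0.4, 0.1, -1.0]
gripper_width: 88.4
grip_force: 0.0
```

Emit:
drive_tool(
  targets=[
    [0,0,0,0,0,0,1],
    [0,0,0,0,0,0,1],
    [0,0,0,0,0,0,1],
    [0,0,0,0,0,0,1],
    [0,0,0,0,0,0,1],
    [0,0,0,0,0,0,1],
    [0,0,0,0,0,0,1],
    [0,0,0,0,0,0,1],
  ],
)

```text
clock: 6.85
ee_pos: [531.2, -285.1, 6.6]
tool_rot: [[-0.979, -0.206, -0.0], [-0.206, 0.979, 0.0], [0.0, 0.0, -1.0]]
force: [-0.3, 1.0, 1.0]
gripper_width: 43.8
grip_force: 30.0
```

Emit:
drive_tool(
  targets=[
    [0,0,-1,0,0,0.0,1],
    [0,0,-1,0,0,0.0253,1],
    [0,0,-1,0,0,0.0253,1],
    [0,0,-1,0,0,0.0253,1],
    [0,0,-1,0,0,0.0253,1],
    [0,0,-1,0,0,0.0253,1],
  ],
)

```text
clock: 7.45
ee_pos: [530.7, -284.9, 104.9]
tool_rot: [[-0.999, -0.049, -0.002], [-0.049, 0.999, 0.001], [0.002, 0.001, -1.0]]
force: [0.3, 0.3, -2.7]
gripper_width: 43.9
grip_force: 30.0
```

Emit:
drive_tool(
  targets=[
    [0,0,-0.7,0,0,0,1],
    [0,0,-0.7,0,0,0,1],
    [0,0,-0.7,0,0,0,1],
    [0,0,-0.7,0,0,0,1],
  ],
)

```text
clock: 7.85
ee_pos: [531.0, -285.1, 175.2]
tool_rot: [[-0.999, -0.049, -0.001], [-0.049, 0.999, 0.001], [0.001, 0.001, -1.0]]
force: [0.9, -0.1, -3.3]
gripper_width: 43.2
grip_force: 30.0
```

```bash
cat > held.py <<'E'
from cov import *
s=status.sense(); T=s['tool_rot']; z=s['ee_pos'][2]
i,c=snap("wrist"); cv2.imwrite("pics/held.png",i); hsv=cv2.cvtColor(i,cv2.COLOR_BGR2HSV)
m=((hsv[...,2]>140)&(hsv[...,1]<40)).astype(np.uint8)
for k in cv2.findContours(m,cv2.RETR_CCOMP,cv2.CHAIN_APPROX_NONE)[0]:
    if cv2.contourArea(k)>40:
        P=onplane(k[:,0],c,z+12,True); q=(P-s['ee_pos'])@T; r=rect(q); print(cv2.contourArea(k),k[:,0].mean(0),"tool frame:",np.array(r))
print(s['clock'],s['ee_pos'],T)
E
python3 held.py
```

```text
45.0 [ 80.5952 477.7381] tool frame: [-166.1102 -194.9389   25.8007    6.065     1.2056]
4100.5 [321.8053 386.4667] tool frame: [-48.4848  -1.7524  75.4877  23.7021  -1.5687]
477.0 [561.3511 367.5745] tool frame: [-52.5412 139.0334  29.6393  13.0216  -0.0012]
529.5 [ 84.3981 369.2233] tool frame: [ -50.4508 -141.6956   26.8714   13.155     0.004 ]
472.0 [588.5    239.6071] tool frame: [ 28.2773 137.8936  18.6816  12.0377  -1.3213]
6525.0 [210.3622 222.6054] tool frame: [ 33.6236 -51.0646  69.5776  21.2961   0.2737]
242.5 [221.7368 168.386 ] tool frame: [ 60.0853 -43.6381   7.2232   7.1532   0.2667]
18679.0 [321.9703 236.028 ] tool frame: [26.8629 -1.4309 85.689  43.5571 -0.0004]
1151.0 [322.     179.2615] tool frame: [54.9003 -1.3496 14.1943 14.1527  0.0015]
104941.0 [319.2891 124.5194] tool frame: [ 76.6942 -12.2031 379.6497 185.5199  -1.5653]
4022.5 [551.4957 225.5328] tool frame: [ 36.2183 118.9411  67.4521  28.2164  -1.3585]
69.0 [534.5    187.0172] tool frame: [53.9943 97.7243 17.5022  1.6924 -1.3682]
4171.5 [ 57.8524 183.572 ] tool frame: [  57.6926 -137.6967   72.1661   22.2577    1.5192]
7.85 [ 531.0201 -285.0547  175.2197] [[-0.9988 -0.0487 -0.0012]
 [-0.0487  0.9988  0.0007]
 [ 0.0012  0.0007 -1.    ]]
```

View pics/held.png

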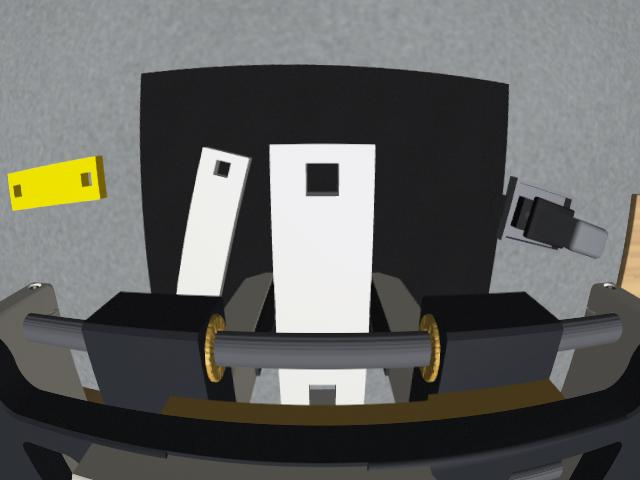

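The held cover sits square in the fingers: its hole shows at (322,179), and the wrist camera's y bias comes out at about -1.4 mm. I'll carry it to the short pegs.

Emit:
drive_tool(
  targets=[
    [-0.14,0.96,0,0,0,0,1],
    [-0.14,0.96,0,0,0,0,1],
    [-0.14,0.96,0,0,0,0,1],
    [-0.14,0.96,0,0,0,0,1],
  ],
)

```text
clock: 8.3
ee_pos: [540.3, -187.7, 175.0]
tool_rot: [[-0.999, -0.05, -0.002], [-0.05, 0.999, 0.001], [0.002, 0.001, -1.0]]
force: [-0.1, -0.7, -2.1]
gripper_width: 44.0
grip_force: 30.0
```

Emit:
drive_tool(
  targets=[
    [-0.14,0.96,0,0,0,0,1],
    [-0.14,0.96,0,0,0,0,1],
    [-0.14,0.96,0,0,0,0,1],
    [-0.14,0.96,0,0,0,0,1],
  ],
)

```text
clock: 8.7
ee_pos: [549.8, -92.2, 175.7]
tool_rot: [[-0.999, -0.049, -0.001], [-0.049, 0.999, -0.0], [0.001, -0.0, -1.0]]
force: [-0.3, -0.2, -1.2]
gripper_width: 43.6
grip_force: 30.0
```

Emit:
drive_tool(
  targets=[
    [-0.14,0.96,0,0,0,0,1],
    [-0.14,0.96,0,0,0,0,1],
    [-0.14,0.96,0,0,0,0,1],
    [-0.14,0.96,0,0,0,0,1],
  ],
)

```text
clock: 9.1
ee_pos: [559.4, 3.8, 176.0]
tool_rot: [[-0.999, -0.049, -0.001], [-0.049, 0.999, -0.0], [0.001, -0.0, -1.0]]
force: [-0.7, -0.1, -1.7]
gripper_width: 43.5
grip_force: 30.0
```

Emit:
drive_tool(
  targets=[
    [-0.14,0.96,0,0,0,0,1],
    [-0.14,0.96,0,0,0,0,1],
    [-0.14,0.96,0,0,0,0,1],
    [-0.14,0.96,0,0,0,0,1],
  ],
)

```text
clock: 9.5
ee_pos: [568.9, 99.9, 176.1]
tool_rot: [[-0.999, -0.048, -0.001], [-0.048, 0.999, -0.001], [0.001, -0.001, -1.0]]
force: [0.4, -0.8, -2.1]
gripper_width: 43.9
grip_force: 30.0
```

Emit:
drive_tool(
  targets=[
    [-0.14,0.96,0,0,0,0,1],
    [-0.14,0.96,0,0,0,0,1],
    [-0.14,0.96,0,0,0,0,1],
    [-0.14,0.96,0,0,0,0,1],
  ],
)

```text
clock: 9.9
ee_pos: [578.4, 196.3, 176.2]
tool_rot: [[-0.999, -0.048, -0.001], [-0.048, 0.999, -0.001], [0.001, -0.001, -1.0]]
force: [-0.3, 0.1, -1.9]
gripper_width: 43.8
grip_force: 30.0
```

Emit:
drive_tool(
  targets=[
    [-0.123,0.986,0.5,0,0,0,1],
    [-0.123,0.986,0.5,0,0,0,1],
    [-0.123,0.986,0.5,0,0,0,1],
    [-0.123,0.986,0.5,0,0,0,1],
    [-0.123,0.986,0.5,0,0,0,1],
    [-0.123,0.986,0.5,0,0,0,1],
    [-0.123,0.986,0.5,0,0,0,1],
    [-0.123,0.986,0.5,0,0,0,1],
  ],
)

```text
clock: 10.7
ee_pos: [585.8, 295.9, 127.4]
tool_rot: [[-0.999, -0.047, 0.001], [-0.047, 0.999, 0.0], [-0.001, 0.0, -1.0]]
force: [-0.3, 0.1, -0.7]
gripper_width: 43.6
grip_force: 30.0
```

```bash
python3 held.py | tail -5; python3 -c "
import cv2;i=cv2.imread('pics/held.png');cv2.imwrite('pics/heldb.png',i[60:420,130:520])"
```

```text
51.0 [20.     12.6429] tool frame: [ 155.689  -164.2257   12.028     3.3847   -1.0144]
66.5 [33.5143  9.8286] tool frame: [ 154.1949 -153.0474    8.2067    5.4041   -0.821 ]
10.7 [585.8071 295.9432 127.3678] [[-0.9989 -0.0475  0.0009]
 [-0.0475  0.9989  0.0003]
 [-0.0009  0.0003 -1.    ]]
```

View pics/heldb.png

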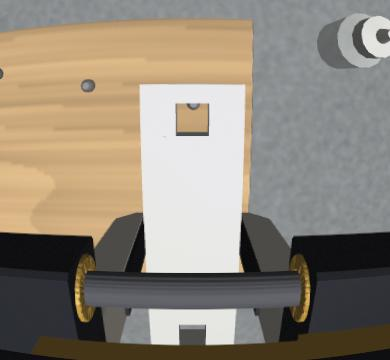

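The near peg shows through the hole at crop (193,103), well lined up across it. I'll descend.

Emit:
drive_tool(
  targets=[
    [0.009,0.011,0.95,0,0,0,1],
    [0.009,0.011,0.95,0,0,0,1],
    [0.009,0.011,0.95,0,0,0,1],
    [0.009,0.011,0.95,0,0,0,1],
    [0.009,0.011,0.95,0,0,0,1],
    [0.009,0.011,0.95,0,0,0,1],
  ],
)

```text
clock: 11.35
ee_pos: [585.4, 298.2, 34.0]
tool_rot: [[-0.999, -0.048, 0.002], [-0.048, 0.999, 0.001], [-0.003, 0.001, -1.0]]
force: [-0.4, -0.1, -1.8]
gripper_width: 43.5
grip_force: 30.0
```

Emit:
drive_tool(
  targets=[
    [0,0,0,0,0,0,1],
    [0,0,0,0,0,0,1],
    [0,0,0,0,0,0,1],
    [0,0,0,0,0,0,1],
  ],
)

```text
clock: 11.75
ee_pos: [584.6, 297.8, 31.8]
tool_rot: [[-0.999, -0.048, 0.0], [-0.048, 0.999, 0.0], [-0.0, 0.0, -1.0]]
force: [0.3, 0.0, -1.5]
gripper_width: 43.7
grip_force: 30.0
```

```bash
python3 held.py | tail -3; python3 -c "
import cv2;i=cv2.imread('pics/held.png');cv2.imwrite('pics/heldb.png',cv2.resize(i[130:280,240:420],None,fx=3,fy=3))"
```

```text
11.75 [584.5594 297.7633  31.7743] [[-0.9988 -0.0484  0.0001]
 [-0.0484  0.9988  0.    ]
 [-0.0001  0.     -1.    ]]
```

View pics/heldb.png

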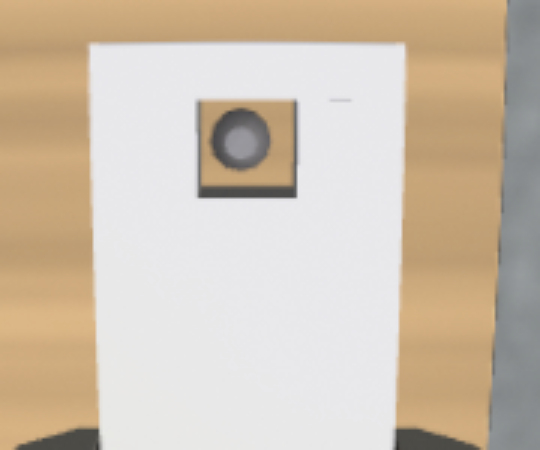

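The peg tip (240,141) sits about 1 mm left of the hole centre (247,148), so I'll shift −0.8 mm in y and lower.

Emit:
drive_tool(
  targets=[
    [0,-0.008,0,0,0,0,1],
    [0,-0.008,0.02,0,0,0,1],
    [0,-0.008,0.04,0,0,0,1],
    [0,-0.008,0.06,0,0,0,1],
    [0,-0.008,0.08,0,0,0,1],
    [0,-0.008,0.1,0,0,0,1],
    [0,-0.008,0.1,0,0,0,1],
    [0,-0.008,0.1,0,0,0,1],
  ],
)

```text
clock: 12.6
ee_pos: [584.6, 297.0, 21.6]
tool_rot: [[-0.999, -0.048, -0.0], [-0.048, 0.999, -0.0], [0.0, -0.0, -1.0]]
force: [-0.3, 0.6, -1.1]
gripper_width: 43.3
grip_force: 30.0
```

Emit:
drive_tool(
  targets=[
    [0,0,0.02,0,0,0,1],
    [0,0,0.04,0,0,0,1],
    [0,0,0.05,0,0,0,1],
    [0,0,0.058,0,0,0,1],
    [0,0,0.058,0,0,0,1],
    [0,0,0.058,0,0,0,1],
  ],
)

```text
clock: 13.2
ee_pos: [584.6, 297.0, 15.9]
tool_rot: [[-0.999, -0.048, 0.0], [-0.048, 0.999, 0.0], [-0.0, 0.0, -1.0]]
force: [0.6, 0.5, -1.4]
gripper_width: 43.8
grip_force: 30.0
```

Emit:
drive_tool(
  targets=[
    [0,0,0.006,0,0,0,1],
    [0,0,0.006,0,0,0,1],
    [0,0,0.006,0,0,0,1],
  ],
)

```text
clock: 13.5
ee_pos: [584.7, 297.0, 15.6]
tool_rot: [[-0.999, -0.048, 0.0], [-0.048, 0.999, 0.0], [-0.0, 0.0, -1.0]]
force: [-1.7, -1.5, 3.6]
gripper_width: 43.4
grip_force: 30.0
```

Emit:
drive_tool(
  targets=[
    [0,0,0,0,0,0,-0.4],
    [0,0,0,0,0,0,-0.4],
    [0,0,0,0,0,0,-0.4],
    [0,0,0,0,0,0,-0.4],
    [0,0,0,0,0,0,-0.4],
    [0,0,-0.5,0,0,0,-0.4],
    [0,0,-0.8,0,0,0,-0.4],
    [0,0,-0.8,0,0,0,-0.4],
    [0,0,-0.8,0,0,0,-0.4],
    [0,0,-0.8,0,0,0,-0.4],
  ],
)

```text
clock: 14.5
ee_pos: [584.1, 296.7, 93.8]
tool_rot: [[-0.999, -0.048, -0.002], [-0.048, 0.999, -0.001], [0.002, -0.001, -1.0]]
force: [0.1, 0.1, -1.0]
gripper_width: 65.2
grip_force: 0.0
```

Emit:
drive_tool(
  targets=[
    [0,0,-0.9,0,0,0,-0.4],
    [0,0,-0.9,0,0,0,-0.4],
    [0,0,-0.9,0,0,0,-0.4],
    [0,0,-0.9,0,0,0,-0.4],
    [0,0,-0.9,0,0,0,-0.4],
  ],
)

```text
clock: 15.0
ee_pos: [584.1, 296.7, 183.0]
tool_rot: [[-0.999, -0.048, -0.003], [-0.048, 0.999, -0.001], [0.003, -0.001, -1.0]]
force: [-0.8, -0.5, -1.2]
gripper_width: 65.2
grip_force: 0.0
```

Run:
```python
from cov import *
i,l=covers("wrist",26); cv2.imwrite("pics/placed.png",i)
for p,q in l: print(p,q)
i,l=covers("top",17); cv2.imwrite("pics/placedt.png",i)
for p,q in l: print("top",p,q)
s=status.sense(); print(s['clock'],s['ee_pos'])
```

```text
[322.4962 219.1688] [585.141  295.5852 139.1607  44.2936   0.047 ]
15.1 [584.0711 296.7537 183.1889]
```

View pics/placed.png

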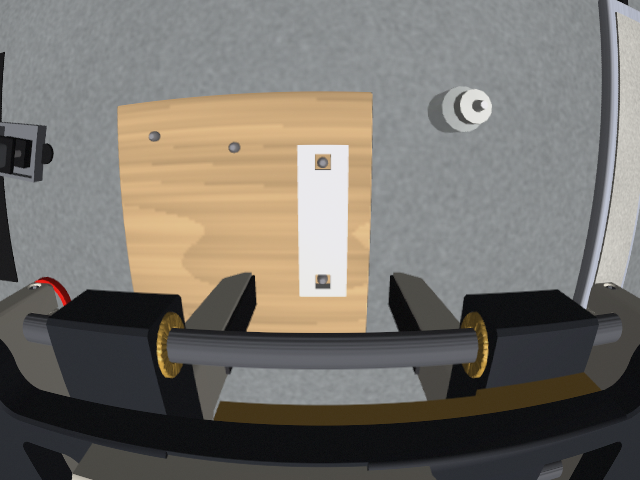

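The short cover lies home, with both pegs in its holes at (322,162) and (322,282). Back to the middle cover.

Emit:
drive_tool(
  targets=[
    [0.09,-0.98,0,0,0,0,-1],
    [0.09,-0.98,0,0,0,0,-1],
    [0.09,-0.98,0,0,0,0,-1],
    [0.09,-0.98,0,0,0,0,-1],
  ],
)

```text
clock: 15.5
ee_pos: [580.2, 197.9, 184.6]
tool_rot: [[-0.999, -0.047, -0.001], [-0.047, 0.999, -0.0], [0.001, 0.0, -1.0]]
force: [1.1, -0.2, -0.0]
gripper_width: 91.0
grip_force: 0.0
```

Emit:
drive_tool(
  targets=[
    [0.09,-0.98,0,0,0,0,-1],
    [0.09,-0.98,0,0,0,0,-1],
    [0.09,-0.98,0,0,0,0,-1],
    [0.09,-0.98,0,0,0,0,-1],
  ],
)

```text
clock: 15.9
ee_pos: [576.2, 100.6, 184.8]
tool_rot: [[-0.999, -0.048, -0.001], [-0.048, 0.999, 0.0], [0.001, 0.0, -1.0]]
force: [-0.1, 0.5, 0.0]
gripper_width: 92.7
grip_force: 0.0
```

Emit:
drive_tool(
  targets=[
    [0.09,-0.98,0,0,0,0,-1],
    [0.09,-0.98,0,0,0,0,-1],
    [0.09,-0.98,0,0,0,0,-1],
    [0.09,-0.98,0,0,0,0,-1],
  ],
)

```text
clock: 16.3
ee_pos: [572.1, 2.9, 184.9]
tool_rot: [[-0.999, -0.048, -0.0], [-0.048, 0.999, 0.001], [0.0, 0.001, -1.0]]
force: [-0.3, -0.2, 0.2]
gripper_width: 92.8
grip_force: 0.0
```

Emit:
drive_tool(
  targets=[
    [0.09,-0.98,0,0,0,0,-1],
    [0.09,-0.98,0,0,0,0,-1],
    [0.09,-0.98,0,0,0,0,-1],
    [0.09,-0.98,0,0,0,0,-1],
  ],
)

```text
clock: 16.7
ee_pos: [568.0, -95.2, 184.9]
tool_rot: [[-0.999, -0.049, -0.0], [-0.049, 0.999, 0.001], [0.0, 0.001, -1.0]]
force: [0.4, 0.7, 0.3]
gripper_width: 92.7
grip_force: 0.0
```

Emit:
drive_tool(
  targets=[
    [0.09,-0.98,0,0,0,0,-1],
    [0.09,-0.98,0,0,0,0,-1],
    [0.09,-0.98,0,0,0,0,-1],
    [0.09,-0.98,0,0,0,0,-1],
  ],
)

```text
clock: 17.1
ee_pos: [563.9, -193.3, 184.9]
tool_rot: [[-0.999, -0.049, -0.0], [-0.049, 0.999, 0.001], [0.0, 0.001, -1.0]]
force: [0.4, -0.2, 0.6]
gripper_width: 92.9
grip_force: 0.0
```

Emit:
drive_tool(
  targets=[
    [0.09,-0.98,0,0,0,0,-1],
    [0.09,-0.98,0,0,0,0,-1],
    [0.09,-0.98,0,0,0,0,-1],
    [0.09,-0.98,0,0,0,0,-1],
  ],
)

```text
clock: 17.5
ee_pos: [559.8, -291.5, 185.0]
tool_rot: [[-0.999, -0.049, -0.0], [-0.049, 0.999, 0.001], [0.0, 0.001, -1.0]]
force: [0.3, -0.1, -0.7]
gripper_width: 92.6
grip_force: 0.0
```

Emit:
drive_tool(
  targets=[
    [0.09,-0.98,0,0,0,0.0433,-1],
    [0.09,-0.98,0,0,0,0.0433,-1],
    [0.09,-0.98,0,0,0,0.0433,-1],
    [0.09,-0.98,0,0,0,0.0433,-1],
    [0.09,-0.98,0,0,0,0.0433,-1],
    [0.09,-0.98,0,0,0,0.0433,-1],
  ],
)

```text
clock: 18.1
ee_pos: [555.5, -389.5, 185.6]
tool_rot: [[-0.976, 0.219, 0.0], [0.219, 0.976, -0.0], [-0.0, 0.0, -1.0]]
force: [-0.4, -0.3, 0.9]
gripper_width: 93.0
grip_force: 0.0
```

Run:
```python
from cov import *
i,l=covers("wrist",17); cv2.imwrite("pics/w5.png",i)
for p,q in l: print(p,q)
i,l=covers("top",17)
for p,q in l: print("top",p,q)
s=status.sense(); print(s['clock'],s['ee_pos'],s['tool_rot'],s['joints'][5])
```

```text
[318.9485 213.481 ] [ 553.9955 -393.3974  169.7565   44.8075   -0.2235]
18.2 [ 555.2982 -390.071   185.6098] [[-0.9755  0.2201  0.0004]
 [ 0.2201  0.9755 -0.0002]
 [-0.0004 -0.0001 -1.    ]] -1.9988758030934088
```

Emit:
drive_tool(
  targets=[
    [-0.004,-0.017,0.98,0,0,0,-1],
    [-0.004,-0.017,0.98,0,0,0,-1],
    [-0.004,-0.017,0.98,0,0,0,-1],
    [-0.004,-0.017,0.98,0,0,0,-1],
    [-0.004,-0.017,0.98,0,0,0,-1],
  ],
)

```text
clock: 18.7
ee_pos: [555.9, -393.6, 90.6]
tool_rot: [[-0.975, 0.222, 0.003], [0.222, 0.975, -0.002], [-0.003, -0.001, -1.0]]
force: [0.3, 0.4, 0.4]
gripper_width: 92.9
grip_force: 0.0
```

Emit:
drive_tool(
  targets=[
    [0,0,0.4,0,0,0,-1],
    [0,0,0.8,0,0,0,-1],
    [0,0,0.8,0,0,0,-1],
    [0,0,0.8,0,0,0,-1],
    [0,0,0.8,0,0,0,-1],
    [0,0,0.8,0,0,0,0],
  ],
)

```text
clock: 19.3
ee_pos: [555.6, -393.6, 9.4]
tool_rot: [[-0.975, 0.222, 0.002], [0.222, 0.975, -0.002], [-0.002, -0.001, -1.0]]
force: [-0.1, 0.2, -0.3]
gripper_width: 89.0
grip_force: 0.0
```

Emit:
drive_tool(
  targets=[
    [0,0,0,0,0,0,1],
    [0,0,0,0,0,0,1],
    [0,0,0,0,0,0,1],
    [0,0,0,0,0,0,1],
    [0,0,0,0,0,0,1],
    [0,0,0,0,0,0,1],
    [0,0,0,0,0,0,1],
    [0,0,0,0,0,0,1],
  ],
)

```text
clock: 20.1
ee_pos: [554.9, -393.0, 7.2]
tool_rot: [[-0.975, 0.222, -0.0], [0.222, 0.975, 0.0], [0.0, 0.0, -1.0]]
force: [0.6, 0.1, -0.7]
gripper_width: 43.7
grip_force: 30.0
```

Emit:
drive_tool(
  targets=[
    [0,0,-0.5,0,0,0,1],
    [0,0,-1,0,0,0,1],
    [0,0,-1,0,0,-0.0431,1],
    [0,0,-1,0,0,-0.0431,1],
    [0,0,-1,0,0,-0.0431,1],
    [0,0,-1,0,0,-0.0431,1],
  ],
)

```text
clock: 20.7
ee_pos: [554.7, -392.9, 106.7]
tool_rot: [[-0.999, -0.043, -0.001], [-0.043, 0.999, 0.0], [0.001, 0.0, -1.0]]
force: [-0.4, 0.2, -2.2]
gripper_width: 44.0
grip_force: 30.0
```

Emit:
drive_tool(
  targets=[
    [0,0,-0.7,0,0,0,1],
    [0,0,-0.7,0,0,0,1],
    [0,0,-0.7,0,0,0,1],
    [0,0,-0.7,0,0,0,1],
  ],
)

```text
clock: 21.1
ee_pos: [554.7, -393.0, 176.4]
tool_rot: [[-0.999, -0.045, -0.0], [-0.045, 0.999, 0.0], [0.0, 0.0, -1.0]]
force: [-0.4, 0.4, -2.7]
gripper_width: 43.6
grip_force: 30.0
```

```bash
python3 held.py | grep -E "^(1[0-9]{3}|[12][0-9]{4})\.|tool_rot|\[\["; python3 -c "
from rig import status; s=status.sense(); print(s['clock'],s['ee_pos'],s['tool_rot'][:,0])"
```

```text
22529.0 [321.9503 216.986 ] tool frame: [ 34.622   -1.3797 101.1439  43.4162   0.0017]
1120.0 [322.  141.5] tool frame: [70.4466 -1.3036 13.9431 13.6575 -1.5695]
21.1 [ 554.7029 -392.9659  176.3803] [[-0.999  -0.045  -0.0005]
21.15 [ 554.44975457 -392.73815528  175.47497318] [-0.99896397 -0.04548095  0.00157269]
```

Emit:
drive_tool(
  targets=[
    [-0.09,0.87,0,0,0,0,1],
    [-0.09,0.87,0,0,0,0,1],
    [-0.09,0.87,0,0,0,0,1],
    [-0.09,0.87,0,0,0,0,1],
  ],
)

```text
clock: 21.55
ee_pos: [559.5, -305.0, 175.8]
tool_rot: [[-0.999, -0.048, -0.002], [-0.048, 0.999, 0.001], [0.002, 0.001, -1.0]]
force: [0.6, -0.7, -1.4]
gripper_width: 43.8
grip_force: 30.0
```

Emit:
drive_tool(
  targets=[
    [-0.09,0.87,0,0,0,0,1],
    [-0.09,0.87,0,0,0,0,1],
    [-0.09,0.87,0,0,0,0,1],
    [-0.09,0.87,0,0,0,0,1],
  ],
)

```text
clock: 21.95
ee_pos: [564.6, -218.7, 176.5]
tool_rot: [[-0.999, -0.047, -0.001], [-0.047, 0.999, 0.0], [0.001, 0.0, -1.0]]
force: [0.2, -0.3, -2.5]
gripper_width: 43.5
grip_force: 30.0
```

Emit:
drive_tool(
  targets=[
    [-0.09,0.87,0,0,0,0,1],
    [-0.09,0.87,0,0,0,0,1],
    [-0.09,0.87,0,0,0,0,1],
    [-0.09,0.87,0,0,0,0,1],
  ],
)

```text
clock: 22.35
ee_pos: [569.6, -131.8, 176.8]
tool_rot: [[-0.999, -0.047, -0.001], [-0.047, 0.999, -0.0], [0.001, -0.0, -1.0]]
force: [0.9, -1.2, -1.7]
gripper_width: 43.7
grip_force: 30.0
```

Emit:
drive_tool(
  targets=[
    [-0.09,0.87,0,0,0,0,1],
    [-0.09,0.87,0,0,0,0,1],
    [-0.09,0.87,0,0,0,0,1],
    [-0.09,0.87,0,0,0,0,1],
  ],
)

```text
clock: 22.75
ee_pos: [574.6, -44.8, 176.9]
tool_rot: [[-0.999, -0.047, -0.0], [-0.047, 0.999, -0.0], [0.0, -0.0, -1.0]]
force: [-0.9, -1.0, -1.7]
gripper_width: 43.7
grip_force: 30.0
```

Emit:
drive_tool(
  targets=[
    [-0.09,0.87,0,0,0,0,1],
    [-0.09,0.87,0,0,0,0,1],
    [-0.09,0.87,0,0,0,0,1],
    [-0.09,0.87,0,0,0,0,1],
  ],
)

```text
clock: 23.15
ee_pos: [579.6, 42.4, 177.0]
tool_rot: [[-0.999, -0.047, -0.0], [-0.047, 0.999, -0.001], [0.0, -0.001, -1.0]]
force: [0.4, -0.5, -2.5]
gripper_width: 43.5
grip_force: 30.0
```

Emit:
drive_tool(
  targets=[
    [-0.09,0.87,0,0,0,0,1],
    [-0.09,0.87,0,0,0,0,1],
    [-0.09,0.87,0,0,0,0,1],
    [-0.09,0.87,0,0,0,0,1],
  ],
)

```text
clock: 23.55
ee_pos: [584.6, 129.6, 177.0]
tool_rot: [[-0.999, -0.047, -0.0], [-0.047, 0.999, -0.001], [0.0, -0.001, -1.0]]
force: [-0.2, -0.7, -2.2]
gripper_width: 43.9
grip_force: 30.0
```

Emit:
drive_tool(
  targets=[
    [-0.081,0.857,0.5,0,0,0,1],
    [-0.081,0.857,0.5,0,0,0,1],
    [-0.081,0.857,0.5,0,0,0,1],
    [-0.081,0.857,0.5,0,0,0,1],
    [-0.081,0.857,0.5,0,0,0,1],
    [-0.081,0.857,0.5,0,0,0,1],
    [-0.081,0.857,0.5,0,0,0,1],
    [-0.081,0.857,0.5,0,0,0,1],
  ],
)

```text
clock: 24.35
ee_pos: [588.5, 216.3, 127.8]
tool_rot: [[-0.999, -0.046, 0.001], [-0.046, 0.999, 0.0], [-0.001, 0.0, -1.0]]
force: [-0.3, 0.0, -3.1]
gripper_width: 43.3
grip_force: 30.0
```

Emit:
drive_tool(
  targets=[
    [0,0,0.4,0,0,0,1],
    [0,0,0.85,0,0,0,1],
    [0,0,0.85,0,0,0,1],
    [0,0,0.85,0,0,0,1],
    [0,0,0.85,0,0,0,1],
    [0,0,0.85,0,0,0,1],
    [0,0,0.85,0,0,0,1],
    [0,0,0.85,0,0,0,1],
  ],
)

```text
clock: 25.15
ee_pos: [588.6, 217.0, 43.2]
tool_rot: [[-0.999, -0.047, 0.001], [-0.047, 0.999, 0.0], [-0.001, 0.0, -1.0]]
force: [-0.8, 0.2, -2.0]
gripper_width: 43.7
grip_force: 30.0
```

```bash
python3 held.py | tail -3; python3 -c "
import cv2;i=cv2.imread('pics/held.png');cv2.imwrite('pics/heldc.png',cv2.resize(i[90:280,200:440],None,fx=3,fy=3))"
```

```text
25.15 [588.6181 217.0342  43.2032] [[-0.9989 -0.0471  0.0012]
 [-0.0471  0.9989  0.0004]
 [-0.0012  0.0003 -1.    ]]
```

View pics/heldc.png

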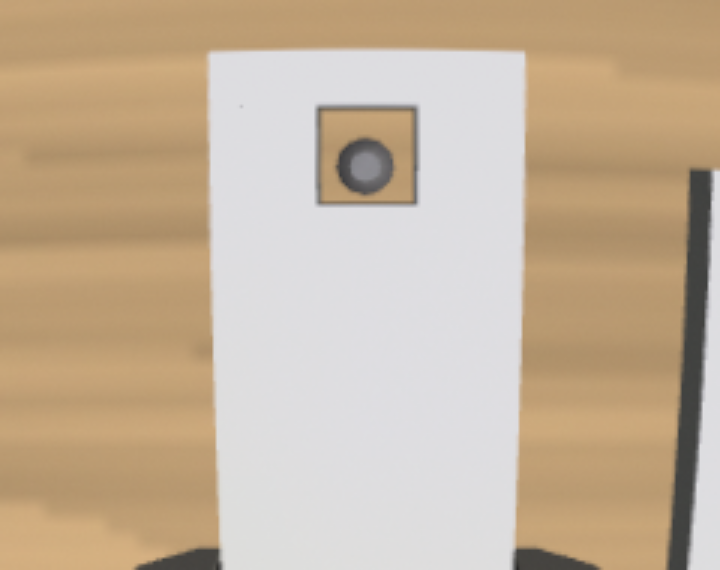

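The peg (365,166) is centred across the hole (367,155), and about 1.5 mm farther out. I'll shift +1 mm in x and lower.

Emit:
drive_tool(
  targets=[
    [-0.01,0,0.05,0,0,0,1],
    [-0.01,0,0.12,0,0,0,1],
    [-0.01,0,0.15,0,0,0,1],
    [-0.01,0,0.17,0,0,0,1],
    [-0.01,0,0.19,0,0,0,1],
    [-0.01,0,0.2,0,0,0,1],
    [-0.01,0,0.2,0,0,0,1],
    [-0.01,0,0.2,0,0,0,1],
  ],
)

```text
clock: 26.0
ee_pos: [589.3, 217.0, 22.4]
tool_rot: [[-0.999, -0.047, 0.0], [-0.047, 0.999, 0.0], [-0.0, 0.0, -1.0]]
force: [0.5, 0.6, -2.7]
gripper_width: 43.6
grip_force: 30.0
```

Emit:
drive_tool(
  targets=[
    [0,0,0.02,0,0,0,1],
    [0,0,0.04,0,0,0,1],
    [0,0,0.052,0,0,0,1],
    [0,0,0.052,0,0,0,1],
    [0,0,0.052,0,0,0,1],
  ],
)

```text
clock: 26.5
ee_pos: [589.3, 216.9, 17.0]
tool_rot: [[-0.999, -0.047, -0.0], [-0.047, 0.999, -0.0], [0.0, -0.0, -1.0]]
force: [-0.6, -0.3, -2.3]
gripper_width: 43.8
grip_force: 30.0
```

Emit:
drive_tool(
  targets=[
    [0,0,0.012,0,0,0,1],
    [0,0,0.012,0,0,0,1],
    [0,0,0.012,0,0,0,1],
  ],
)

```text
clock: 26.8
ee_pos: [589.4, 217.0, 16.2]
tool_rot: [[-0.999, -0.047, 0.0], [-0.047, 0.999, 0.0], [-0.0, 0.0, -1.0]]
force: [-1.8, 0.3, 1.9]
gripper_width: 43.5
grip_force: 30.0
```

Emit:
drive_tool(
  targets=[
    [0,0,0,0,0,0,-0.4],
    [0,0,0,0,0,0,-0.4],
    [0,0,0,0,0,0,-0.4],
    [0,0,0,0,0,0,-0.4],
    [0,0,0,0,0,0,-0.4],
    [0,0,-0.5,0,0,0,-0.4],
    [0,0,-0.9,0,0,0,-0.4],
    [0,0,-0.9,0,0,0,-0.4],
    [0,0,-0.9,0,0,0,-0.4],
    [0,0,-0.9,0,0,0,-0.4],
  ],
)

```text
clock: 27.8
ee_pos: [588.7, 216.8, 104.4]
tool_rot: [[-0.999, -0.047, -0.002], [-0.047, 0.999, -0.001], [0.002, -0.0, -1.0]]
force: [0.2, 0.5, -0.2]
gripper_width: 64.9
grip_force: 0.0
```

Emit:
drive_tool(
  targets=[
    [0,0,-1,0,0,0,-0.4],
    [0,0,-1,0,0,0,-0.4],
    [0,0,-1,0,0,0,-0.4],
    [0,0,-1,0,0,0,-0.4],
    [0,0,-1,0,0,0,-0.4],
  ],
)

```text
clock: 28.3
ee_pos: [588.7, 216.8, 203.5]
tool_rot: [[-0.999, -0.047, -0.003], [-0.047, 0.999, -0.001], [0.003, -0.001, -1.0]]
force: [0.3, -1.0, -0.3]
gripper_width: 65.0
grip_force: 0.0
```

Run:
```python
from cov import *
i,l=covers("wrist",26); cv2.imwrite("pics/placed2.png",i)
for p,q in l: print(p,q)
s=status.sense(); print(s['clock'],s['ee_pos'])
```

```text
[404.2161 216.1849] [584.6686 295.3813 139.1443  44.5478   0.0462]
[322.0553 211.7074] [587.1522 215.2609 168.8551  44.3867   0.0462]
28.35 [588.6725 216.7719 203.4223]
```

Emit:
drive_tool(
  targets=[
    [0.4,-1,-0.2,0,0,0,-1],
    [0.4,-1,-0.2,0,0,0,-1],
    [0.4,-1,-0.2,0,0,0,-1],
    [0.4,-1,-0.2,0,0,0,-1],
  ],
)

```text
clock: 28.75
ee_pos: [553.7, 114.1, 225.2]
tool_rot: [[-0.999, -0.045, -0.001], [-0.045, 0.999, -0.0], [0.001, -0.0, -1.0]]
force: [-0.0, -0.1, -0.1]
gripper_width: 90.8
grip_force: 0.0
```

Emit:
drive_tool(
  targets=[
    [0.4,-1,-0.2,0,0,0,-1],
    [0.4,-1,-0.2,0,0,0,-1],
    [0.4,-1,-0.2,0,0,0,-1],
    [0.4,-1,-0.2,0,0,0,-1],
  ],
)

```text
clock: 29.15
ee_pos: [519.0, 13.3, 245.3]
tool_rot: [[-0.999, -0.046, -0.0], [-0.046, 0.999, 0.0], [0.0, 0.0, -1.0]]
force: [-0.1, 0.4, -0.1]
gripper_width: 93.1
grip_force: 0.0
```

Emit:
drive_tool(
  targets=[
    [0.06,-0.82,0,0,0,0,-1],
    [0.06,-0.82,0,0,0,0,-1],
    [0.06,-0.82,0,0,0,0,-1],
    [0.06,-0.82,0,0,0,0,-1],
    [0.06,-0.82,0,0,0,0,-1],
  ],
)

```text
clock: 29.65
ee_pos: [517.1, -67.2, 245.2]
tool_rot: [[-0.999, -0.049, -0.001], [-0.049, 0.999, 0.001], [0.001, 0.001, -1.0]]
force: [-0.4, -0.6, -0.8]
gripper_width: 93.0
grip_force: 0.0
```

Run:
```python
from h import *
i,c=snap("wrist"); cv2.imwrite("pics/w_block.png",i); np.save("wblk.npy",c,allow_pickle=True)
s=status.sense(); print(s['clock'],s['ee_pos'],s['tool_rot'],s['joints'])
p=proj([[515,-65,0]],c,True)[0]; print(p); u,v=int(p[0]),int(p[1])
u=min(max(u,130),510);v=min(max(v,130),350)
print("crop origin",u-130,v-130)
cv2.imwrite("pics/w_blockc.png",np.hstack([cv2.resize(i[v-130:v+130,u-130:u+130],(520,520)), cv2.resize(cv2.imread("pics/placed2.png")[60:320,160:300],(280,520))]))
```

```text
29.7 [517.0344 -67.3094 245.3617] [[-0.9988 -0.0487 -0.0006]
 [-0.0487  0.9988  0.0004]
 [ 0.0006  0.0005 -1.    ]] [-0.1786 -0.2271  1.7278  0.0003  1.6415 -1.7981]
[325.1761 203.9104]
crop origin 195 73
```

View pics/w_blockc.png

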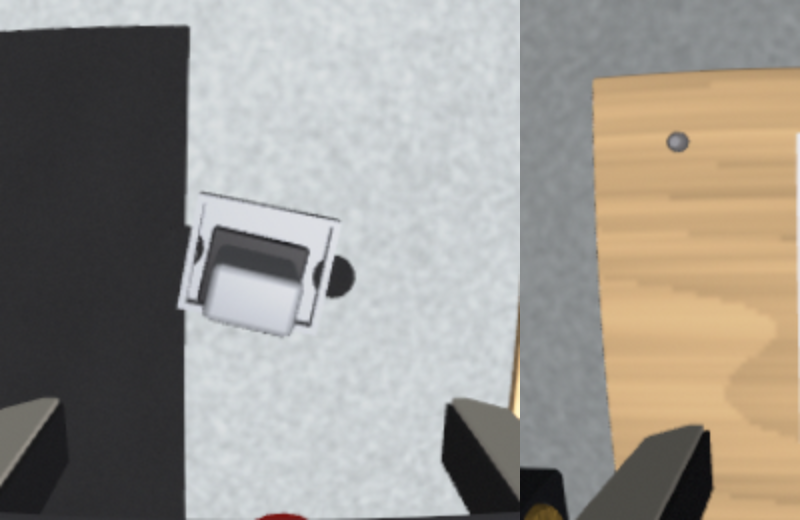

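The wrist crop shows the grip's top face with corners at about (215,262), (302,277), (290,335), (204,318). The holder's near rim runs from (203,193) to (340,220).

Run:
```python
from h import *
c=np.load("wblk.npy",allow_pickle=True).item(); i=cv2.imread("pics/w_block.png")
q=np.array([(215,262),(302,277),(290,335),(204,318)])/2+[195,73]
P=onplane(q,c,104,True); print("hand",P[:,:2],rect(P))
H=np.array([(203,193),(340,220)])/2+[195,73]; W=onplane(H,c,16,True); print("rim",W[:,:2],np.linalg.norm(W[1]-W[0]),np.arctan2(*(W[1]-W[0])[1::-1]))
sub=cv2.cvtColor(i,cv2.COLOR_BGR2GRAY)[190:250,290:355]
m=np.zeros(i.shape[:2],np.uint8); m[198:250,290:352]=(sub[8:60,:62]>150)
cv2.imwrite("pics/m.png",m*255)
t=cv2.imread("pics/top0.png"); ct=imaging.camera_info("top")
qt=np.array([(526,120),(620,135),(606,195),(516,180)])-[390,0]; qt=qt/6+[290,260]
print("top hand",rect(onplane(qt,ct,104)))
qh=np.array([(497,105),(657,130),(633,272),(465,242)])-[390,0]; print("top holder",rect(onplane(qh/6+[290,260],ct,16)))
```

```text
hand [[498.8407 -85.7187]
 [503.4956 -49.0112]
 [528.8936 -52.5836]
 [523.1392 -89.5394]] (513.5902099609375, -69.31365966796875, 37.39707946777344, 25.647953033447266, np.float64(1.4310582670276215))
rim [[476.6613 -97.4381]
 [487.5147 -23.8552]] 74.37900069897827 1.4243541424663357
top hand (513.8294677734375, -69.7576904296875, 39.48479461669922, 25.53154754638672, np.float64(1.4341912097339904))
top holder (512.0071411132812, -66.27333068847656, 74.95539093017578, 63.59783935546875, np.float64(1.4236970234585336))
```

Emit:
drive_tool(
  targets=[
    [0.029,-0.016,0,0,0,0.28,-1],
    [0.029,-0.016,0,0,0,0.28,-1],
    [0.029,-0.016,0,0,0,0.28,-1],
    [0.029,-0.016,0,0,0,0.28,-1],
    [0.029,-0.016,0,0,0,0.28,-1],
    [0.029,-0.016,0,0,0,0.28,-1],
    [0.029,-0.016,0,0,0,0.28,-1],
    [0.029,-0.016,0,0,0,0.28,-1],
    [0.029,-0.016,0,0,0,0.28,-1],
    [0.029,-0.016,0,0,0,0.28,-1],
    [0.029,-0.016,0.5,0,0,0.28,-1],
    [0.029,-0.016,0.7,0,0,0.28,-1],
    [0.029,-0.016,0.7,0,0,0.28,-1],
    [0.029,-0.016,0.7,0,0,0.28,-1],
    [0.029,-0.016,0.7,0,0,0.28,-1],
    [0.029,-0.016,0.7,0,0,0.28,-1],
    [0.029,-0.016,0.7,0,0,0.28,-1],
  ],
)

```text
clock: 31.4
ee_pos: [514.1, -70.5, 176.8]
tool_rot: [[0.14, 0.99, 0.001], [0.99, -0.14, -0.0], [-0.0, 0.001, -1.0]]
force: [-0.3, 0.3, -0.4]
gripper_width: 93.0
grip_force: 0.0
```

Run:
```python
from h import *
s=status.sense(); print(s['clock'],s['ee_pos'],s['tool_rot'],s['joints'])
i,c=snap("wrist"); cv2.imwrite("pics/w_block2.png",i[80:400,120:520]); print(proj([[514.2,-69,104],[514.2,-69,42]],c,True))
```

```text
31.4 [514.1472 -70.4941 176.8093] [[ 0.1399  0.9902  0.0013]
 [ 0.9902 -0.1399 -0.0002]
 [-0.      0.0013 -1.    ]] [-0.1854 -0.2157  1.8286  0.      1.5273 -0.045 ]
[[321.9511 244.2192]
 [321.8878 223.9929]]
```

View pics/w_block2.png

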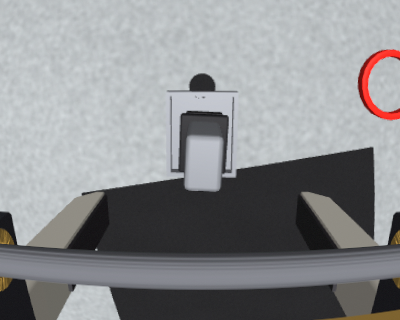

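The grip's top face at (204,162) in the crop lies centred between the fingers, so I'll descend and grip.

Emit:
drive_tool(
  targets=[
    [0.01,0,0.5,0,0,0,-1],
    [0.01,0,0.9,0,0,0,-1],
    [0.01,0,0.9,0,0,0,-1],
    [0.01,0,0.9,0,0,0,-1],
    [0.01,0,0.9,0,0,0,-1],
    [0.01,0,0.9,0,0,0,-1],
  ],
)

```text
clock: 32.05
ee_pos: [515.0, -69.7, 88.2]
tool_rot: [[0.141, 0.99, 0.003], [0.99, -0.141, -0.001], [-0.0, 0.003, -1.0]]
force: [-0.1, 0.9, -0.6]
gripper_width: 92.9
grip_force: 0.0
```

Emit:
drive_tool(
  targets=[
    [0,0,0.34,0,0,0,-1],
    [0,0,0.34,0,0,0,-1],
    [0,0,0.34,0,0,0,-1],
    [0,0,0.34,0,0,0,-1],
    [0,0,0.34,0,0,0,-1],
  ],
)

```text
clock: 32.55
ee_pos: [514.6, -69.6, 53.3]
tool_rot: [[0.141, 0.99, 0.002], [0.99, -0.141, -0.0], [-0.0, 0.002, -1.0]]
force: [-0.4, 0.1, 0.2]
gripper_width: 93.1
grip_force: 0.0
```

Emit:
drive_tool(
  targets=[
    [0,0,0,0,0,0,1],
    [0,0,0,0,0,0,1],
    [0,0,0,0,0,0,1],
    [0,0,0,0,0,0,1],
    [0,0,0,0,0,0,1],
    [0,0,0,0,0,0,1],
    [0,0,0,0,0,0,1],
    [0,0,0,0,0,0,1],
    [0,0,0,0,0,0,1],
    [0,0,0,0,0,0,1],
    [0,0,0,0,0,0,1],
    [0,0,0,0,0,0,1],
  ],
)

```text
clock: 33.75
ee_pos: [514.0, -69.5, 51.8]
tool_rot: [[0.141, 0.99, 0.0], [0.99, -0.141, -0.0], [-0.0, 0.0, -1.0]]
force: [0.0, 0.7, -0.1]
gripper_width: 25.8
grip_force: 29.7
```

Block gripped at TCP z 51.8. I'll lift it, turn it square to the board and carry it over the near end of the short cover.

Emit:
drive_tool(
  targets=[
    [0,0,-0.4,0,0,0,1],
    [0,0,-0.8,0,0,0,1],
    [0,0,-1,0,0,-0.0297,1],
    [0,0,-1,0,0,-0.0297,1],
    [0,0,-1,0,0,-0.0297,1],
    [0,0,-1,0,0,-0.0297,1],
    [0,0,-1,0,0,-0.0297,1],
  ],
)

```text
clock: 34.45
ee_pos: [513.6, -69.5, 151.1]
tool_rot: [[-0.044, 0.999, -0.001], [0.999, 0.044, 0.0], [0.0, -0.001, -1.0]]
force: [-0.7, -0.0, -1.8]
gripper_width: 26.3
grip_force: 29.7
```

Emit:
drive_tool(
  targets=[
    [0.907,0.0475,0,0,0,0,1],
    [0.907,0.0475,0,0,0,0,1],
    [0.907,0.0475,0,0,0,0,1],
    [0.907,0.0475,0,0,0,0,1],
  ],
)

```text
clock: 34.85
ee_pos: [514.4, 21.9, 151.4]
tool_rot: [[-0.047, 0.999, -0.001], [0.999, 0.047, -0.0], [-0.0, -0.001, -1.0]]
force: [-0.6, 0.1, -1.3]
gripper_width: 25.8
grip_force: 29.7
```

Emit:
drive_tool(
  targets=[
    [0.907,0.0475,0,0,0,0,1],
    [0.907,0.0475,0,0,0,0,1],
    [0.907,0.0475,0,0,0,0,1],
    [0.907,0.0475,0,0,0,0,1],
  ],
)

```text
clock: 35.25
ee_pos: [515.3, 111.7, 151.5]
tool_rot: [[-0.046, 0.999, -0.001], [0.999, 0.046, -0.0], [-0.0, -0.001, -1.0]]
force: [0.9, -1.1, -2.1]
gripper_width: 26.1
grip_force: 29.7
```

Emit:
drive_tool(
  targets=[
    [0.907,0.0475,0,0,0,0,1],
    [0.907,0.0475,0,0,0,0,1],
    [0.907,0.0475,0,0,0,0,1],
    [0.907,0.0475,0,0,0,0,1],
  ],
)

```text
clock: 35.65
ee_pos: [516.1, 202.0, 151.5]
tool_rot: [[-0.045, 0.999, -0.0], [0.999, 0.045, -0.001], [-0.001, -0.001, -1.0]]
force: [-0.7, -1.0, -1.0]
gripper_width: 26.2
grip_force: 29.7
```

Emit:
drive_tool(
  targets=[
    [0.907,0.0475,0,0,0,0,1],
    [0.907,0.0475,0,0,0,0,1],
    [0.907,0.0475,0,0,0,0,1],
    [0.907,0.0475,0,0,0,0,1],
    [0.907,0.0475,0,0,0,0,1],
    [0.907,0.0475,0,0,0,0,1],
  ],
)

```text
clock: 36.25
ee_pos: [516.9, 292.2, 152.0]
tool_rot: [[-0.043, 0.999, 0.0], [0.999, 0.043, -0.0], [-0.0, 0.0, -1.0]]
force: [-0.1, 0.1, 0.2]
gripper_width: 25.8
grip_force: 29.7
```

Run:
```python
from h import *
s=status.sense(); print(s['clock'],s['ee_pos'],s['tool_rot'],s['force'])
i,c=snap("side"); cv2.imwrite("pics/side2.png",i)
for P in ([516,294,26],[586,297,26],[656,300,26]): print(proj([P],c))
p=proj([[560,240,60]],c)[0].astype(int); cv2.imwrite("pics/side2c.png",cv2.resize(i[max(p[1]-90,0):p[1]+90,p[0]-110:p[0]+110],None,fx=3,fy=3)); print(p)
```

```text
36.25 [516.9247 292.2332 152.0162] [[-0.0434  0.9991  0.0003]
 [ 0.9991  0.0434 -0.0001]
 [-0.0001  0.0003 -1.    ]] [-0.094   0.08    0.2113]
[[254.5333 171.4417]]
[[279.2886 168.3673]]
[[303.5923 165.349 ]]
[272 167]
```

View pics/side2c.png

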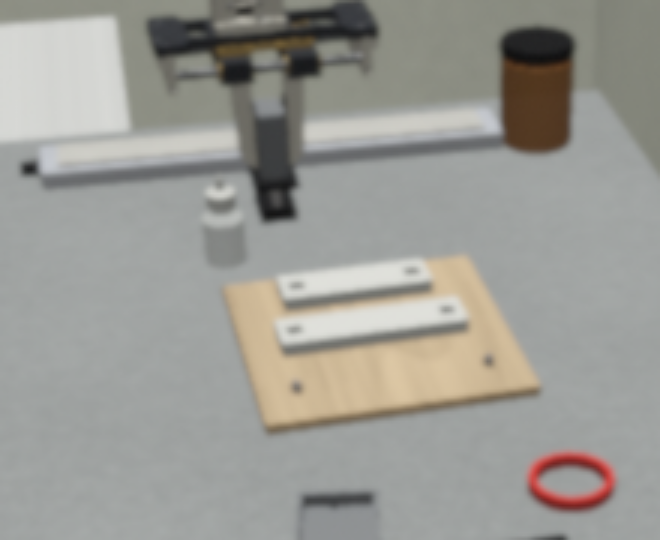

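The side view shows both covers home on their pegs and the block upright at (272,170), behind the dropper in the view. I'll lower it onto the near end of the short cover.

Emit:
drive_tool(
  targets=[
    [0.016,-0.008,0.4,0,0,-0.0005,1],
    [0.016,-0.008,0.7,0,0,-0.0005,1],
    [0.016,-0.008,0.7,0,0,-0.0005,1],
    [0.016,-0.008,0.7,0,0,-0.0005,1],
    [0.016,-0.008,0.7,0,0,-0.0005,1],
    [0.016,-0.008,0.7,0,0,-0.0005,1],
    [0.016,-0.008,0.7,0,0,-0.0005,1],
    [0.016,-0.008,0.7,0,0,-0.0005,1],
    [0.016,-0.008,0.7,0,0,-0.0005,1],
    [0.016,-0.008,0.7,0,0,-0.0005,1],
  ],
)

```text
clock: 37.3
ee_pos: [515.7, 295.4, 81.9]
tool_rot: [[-0.048, 0.999, 0.0], [0.999, 0.048, 0.0], [0.0, 0.0, -1.0]]
force: [-0.1, 0.8, -1.9]
gripper_width: 26.4
grip_force: 29.7
```

Emit:
drive_tool(
  targets=[
    [-0.015,0,0.04,0,0,0,1],
    [-0.015,0,0.07,0,0,0,1],
    [-0.015,0,0.09,0,0,0,1],
    [-0.015,0,0.11,0,0,0,1],
    [-0.015,0,0.133,0,0,0,1],
    [-0.015,0,0.133,0,0,0,1],
    [-0.015,0,0.133,0,0,0,1],
    [-0.015,0,0.133,0,0,0,1],
  ],
)

```text
clock: 38.1
ee_pos: [515.8, 293.8, 68.7]
tool_rot: [[-0.048, 0.999, 0.0], [0.999, 0.048, -0.0], [-0.0, 0.0, -1.0]]
force: [-1.9, -1.6, 3.5]
gripper_width: 26.0
grip_force: 29.7
```

Run:
```python
from h import *
s=status.sense(); print(s['clock'],s['ee_pos'],s['tool_rot'][:,1],s['force'],s['torque'])
```

```text
38.1 [515.7598 293.8209  68.7264] [0.9988 0.0483 0.0001] [-1.8579 -1.6367  3.5179] [-0.5339  0.5346 -0.004 ]
```

Emit:
drive_tool(
  targets=[
    [0,0.05,0,0,0,0,1],
    [0,0.1,0,0,0,0,1],
    [0,0.15,0,0,0,0,1],
    [0,0.2,0,0,0,0,1],
    [0,0.25,0,0,0,0,1],
    [0,0.3,0,0,0,0,1],
    [0,0.35,0,0,0,0,1],
    [0,0.4,0,0,0,0,1],
    [0,0.45,0,0,0,0,1],
    [0,0.5,0,0,0,0,1],
    [0,0.55,0,0,0,0,1],
    [0,0.6,0,0,0,0,1],
    [0,0.65,0,0,0,0,1],
    [0,0.7,0,0,0,0,1],
  ],
)

```text
clock: 39.5
ee_pos: [586.1, 297.3, 68.5]
tool_rot: [[-0.048, 0.999, -0.0], [0.999, 0.048, 0.0], [0.0, -0.0, -1.0]]
force: [-3.1, -0.4, 4.2]
gripper_width: 25.9
grip_force: 29.7
```

Emit:
drive_tool(
  targets=[
    [0,0.05,0,0,0,0,1],
    [0,0.1,0,0,0,0,1],
    [0,0.15,0,0,0,0,1],
    [0,0.2,0,0,0,0,1],
    [0,0.25,0,0,0,0,1],
    [0,0.3,0,0,0,0,1],
    [0,0.35,0,0,0,0,1],
    [0,0.4,0,0,0,0,1],
    [0,0.45,0,0,0,0,1],
    [0,0.5,0,0,0,0,1],
    [0,0.55,0,0,0,0,1],
    [0,0.6,0,0,0,0,1],
    [0,0.65,0,0,0,0,1],
    [0,0.71,0,0,0,0,1],
    [0,0.71,0,0,0,0,1],
    [0,0.71,0,0,0,0,1],
    [0,0.71,0,0,0,0,1],
  ],
)

```text
clock: 41.2
ee_pos: [657.0, 300.6, 68.8]
tool_rot: [[-0.048, 0.999, 0.001], [0.999, 0.048, 0.0], [0.0, 0.001, -1.0]]
force: [2.3, 0.6, 4.8]
gripper_width: 25.9
grip_force: 29.7
```

Emit:
drive_tool(
  targets=[
    [0,0,-0.3,0,0,0,1],
    [0,0,-0.5,0,0,0,1],
    [0,0,-0.5,0,0,0,1],
    [-0.4,-0.8,-0.5,0,0,0,1],
    [-0.4,-0.8,-0.5,0,0,0,1],
    [-0.4,-0.8,-0.5,0,0,0,1],
    [-0.4,-0.8,-0.5,0,0,0,1],
  ],
)

```text
clock: 41.9
ee_pos: [577.9, 256.5, 117.7]
tool_rot: [[-0.048, 0.999, -0.001], [0.999, 0.048, -0.0], [-0.0, -0.001, -1.0]]
force: [0.7, 0.3, -1.0]
gripper_width: 26.1
grip_force: 29.7
```

Emit:
drive_tool(
  targets=[
    [-0.398,-0.775,0,0,0,0,1],
    [-0.398,-0.775,0,0,0,0,1],
    [-0.398,-0.775,0,0,0,0,1],
    [-0.398,-0.775,0.37,0,0,0,1],
    [-0.398,-0.775,0.37,0,0,0,1],
    [-0.398,-0.775,0.37,0,0,0,1],
    [-0.398,-0.775,0.37,0,0,0,1],
    [-0.398,-0.775,0.37,0,0,0,1],
  ],
)

```text
clock: 42.7
ee_pos: [503.9, 213.7, 82.7]
tool_rot: [[-0.048, 0.999, 0.001], [0.999, 0.048, 0.0], [0.0, 0.001, -1.0]]
force: [-0.1, -0.5, -0.7]
gripper_width: 26.0
grip_force: 29.7
```

Run:
```python
from cov import *
for n in("top","wrist"):
    i,l=covers(n,26); cv2.imwrite(f"pics/{n}_rub.png",i)
    for p,q in l: print(n,p,q)
```

```text
top [216.5524 255.8881] [589.2289 216.8317 165.7743  45.8318   0.0458]
wrist [455.3444 251.9669] [596.5572 216.0031 151.1776  44.2177   0.0437]
wrist [447.6394 132.1561] [584.7839 295.4874 139.875   44.0996   0.0472]
```

Emit:
drive_tool(
  targets=[
    [0,-0.005,0.04,0,0,0,1],
    [0,-0.005,0.08,0,0,0,1],
    [0,-0.005,0.1,0,0,0,1],
    [0,-0.005,0.12,0,0,0,1],
    [0,-0.005,0.132,0,0,0,1],
    [0,-0.005,0.132,0,0,0,1],
    [0,-0.005,0.132,0,0,0,1],
    [0,-0.005,0.132,0,0,0,1],
  ],
)

```text
clock: 43.6
ee_pos: [502.7, 213.3, 68.6]
tool_rot: [[-0.048, 0.999, 0.0], [0.999, 0.048, 0.0], [0.0, 0.0, -1.0]]
force: [-1.6, -0.5, 4.0]
gripper_width: 26.2
grip_force: 29.7
```

Emit:
drive_tool(
  targets=[
    [0,0.05,0,0,0,0,1],
    [0,0.1,0,0,0,0,1],
    [0,0.15,0,0,0,0,1],
    [0,0.2,0,0,0,0,1],
    [0,0.25,0,0,0,0,1],
    [0,0.3,0,0,0,0,1],
    [0,0.35,0,0,0,0,1],
    [0,0.4,0,0,0,0,1],
    [0,0.45,0,0,0,0,1],
    [0,0.5,0,0,0,0,1],
    [0,0.55,0,0,0,0,1],
    [0,0.6,0,0,0,0,1],
    [0,0.65,0,0,0,0,1],
    [0,0.7,0,0,0,0,1],
    [0,0.75,0,0,0,0,1],
    [0,0.8,0,0,0,0,1],
    [0,0.85,0,0,0,0,1],
  ],
)

```text
clock: 45.3
ee_pos: [587.9, 217.4, 68.3]
tool_rot: [[-0.048, 0.999, -0.0], [0.999, 0.048, 0.0], [0.0, -0.0, -1.0]]
force: [-3.1, -0.5, 4.2]
gripper_width: 25.9
grip_force: 29.7
```

Emit:
drive_tool(
  targets=[
    [0,0.05,0,0,0,0,1],
    [0,0.1,0,0,0,0,1],
    [0,0.15,0,0,0,0,1],
    [0,0.2,0,0,0,0,1],
    [0,0.25,0,0,0,0,1],
    [0,0.3,0,0,0,0,1],
    [0,0.35,0,0,0,0,1],
    [0,0.4,0,0,0,0,1],
    [0,0.45,0,0,0,0,1],
    [0,0.5,0,0,0,0,1],
    [0,0.55,0,0,0,0,1],
    [0,0.6,0,0,0,0,1],
    [0,0.65,0,0,0,0,1],
    [0,0.7,0,0,0,0,1],
    [0,0.75,0,0,0,0,1],
    [0,0.8,0,0,0,0,1],
    [0,0.87,0,0,0,0,1],
    [0,0.87,0,0,0,0,1],
    [0,0.87,0,0,0,0,1],
    [0,0.87,0,0,0,0,1],
  ],
)

```text
clock: 47.3
ee_pos: [674.8, 221.6, 68.7]
tool_rot: [[-0.048, 0.999, 0.001], [0.999, 0.048, 0.0], [0.0, 0.001, -1.0]]
force: [2.9, 0.6, 4.4]
gripper_width: 26.0
grip_force: 29.7
```

Emit:
drive_tool(
  targets=[
    [0,0,-0.4,0,0,0,1],
    [0,0,-0.8,0,0,0,1],
    [0,0,-0.8,0,0,0,1],
    [0,0,-0.8,0,0,0,1],
  ],
)

```text
clock: 47.7
ee_pos: [674.3, 221.6, 148.5]
tool_rot: [[-0.048, 0.999, 0.0], [0.999, 0.048, 0.0], [0.0, 0.001, -1.0]]
force: [-0.6, -0.8, -2.5]
gripper_width: 26.2
grip_force: 29.7
```

Run:
```python
from cov import *
i,c=snap("top"); cv2.imwrite("pics/top_h.png",i)
u,v=290,265; g=i[v:v+50,u:u+60].astype(int)
print(i[285:287,300:304].tolist(), i[300,300:336:3].tolist(), i[250,300:306:3].tolist())
hsv=cv2.cvtColor(i,cv2.COLOR_BGR2HSV); m=((g[...,0]-g[...,2])>12).astype(np.uint8)
for r in m[10:42:1,8:50]: print("".join(".#"[x] for x in r))
i2,l=covers("top",26)
for p,q in l: print(p,q)
```

```text
[[[48, 47, 48], [40, 39, 39], [37, 36, 38], [61, 59, 60]], [[33, 31, 32], [32, 31, 31], [37, 36, 37], [72, 69, 70]]] [[153, 151, 152], [136, 133, 135], [147, 143, 145], [152, 148, 149], [166, 161, 163], [169, 163, 165], [168, 164, 166], [169, 164, 166], [170, 164, 166], [168, 163, 165], [167, 163, 164], [137, 136, 136]] [[149, 148, 148], [154, 153, 153]]
..........................................
..........................................
..........................................
..........................................
..........................................
..........................................
..........................................
..........................................
..........................................
..........................................
..........................................
..........................................
..........................................
..........................................
..........................................
..........................................
..........................................
..........................................
..........................................
..........................................
..........................................
..........................................
..........................................
..........................................
..........................................
..........................................
..........................................
..........................................
..........................................
..........................................
..........................................
..........................................
```

Run:
```python
from h import *
i=cv2.imread("pics/top_h.png"); c=imaging.camera_info("top"); u,v=285,260
b=cv2.GaussianBlur(i.astype(np.float32),(3,3),0); d=(b[...,0]-b[...,1])[v:v+55,u:u+65]; V=b[...,0][v:v+55,u:u+65]
m=((d>2.9)).astype(np.uint8)
for r in m: print("".join(".#"[x] for x in r))
k=max(cv2.findContours(m,cv2.RETR_EXTERNAL,cv2.CHAIN_APPROX_NONE)[0],key=cv2.contourArea)
print(rect(onplane(k[:,0]+[u,v],c,12)))
```

```text
.................................................................
.................................................................
.................................................................
.................................................................
.................................................................
.................................................................
.................................................................
.................................................................
.................................................................
.................................................................
.................................................................
.................................................................
.................................................................
.................................................................
.................................................................
.................................................................
......................###...................
[... 1938 characters left out ...]
...............................................................
.................................................................
.................................................................
.................................................................
.................................................................
.................................................................
.................................................................
.................................................................
.................................................................
(515.4207153320312, -64.71806335449219, 80.2704849243164, 65.21878814697266, np.float64(1.4097760146504168))
```

Emit:
drive_tool(
  targets=[
    [-0.94,-0.58,0,0,0,0,1],
    [-0.94,-0.58,0,0,0,0,1],
    [-0.94,-0.58,0,0,0,0,1],
    [-0.94,-0.58,0,0,0,0,1],
    [-0.94,-0.58,0,0,0,0,1],
  ],
)

```text
clock: 48.3
ee_pos: [621.1, 125.3, 147.6]
tool_rot: [[-0.048, 0.999, -0.001], [0.999, 0.048, 0.0], [0.0, -0.001, -1.0]]
force: [0.2, -0.8, -1.2]
gripper_width: 26.2
grip_force: 29.7
```

Emit:
drive_tool(
  targets=[
    [-0.94,-0.58,0,0,0,0,1],
    [-0.94,-0.58,0,0,0,0,1],
    [-0.94,-0.58,0,0,0,0,1],
    [-0.94,-0.58,0,0,0,0,1],
    [-0.94,-0.58,0,0,0,0,1],
  ],
)

```text
clock: 48.8
ee_pos: [568.3, 29.2, 148.2]
tool_rot: [[-0.049, 0.999, -0.0], [0.999, 0.049, 0.0], [0.0, -0.0, -1.0]]
force: [0.0, -0.2, -1.9]
gripper_width: 26.0
grip_force: 29.7
```

Emit:
drive_tool(
  targets=[
    [-0.93,-0.58,0,0,0,0.03,1],
    [-0.93,-0.58,0,0,0,0.03,1],
    [-0.93,-0.58,0,0,0,0.03,1],
    [-0.93,-0.58,0,0,0,0.03,1],
    [-0.93,-0.58,0,0,0,0.03,1],
    [-0.93,-0.58,0,0,0,0.03,1],
    [-0.93,-0.58,0,0,0,0.03,1],
  ],
)

```text
clock: 49.5
ee_pos: [514.7, -66.4, 148.2]
tool_rot: [[0.138, 0.99, -0.0], [0.99, -0.138, 0.0], [0.0, -0.0, -1.0]]
force: [-0.1, -0.4, -0.9]
gripper_width: 26.3
grip_force: 29.7
```

Emit:
drive_tool(
  targets=[
    [0.007,0,0.4,0,0,0.0012,1],
    [0.007,0,0.7,0,0,0.0012,1],
    [0.007,0,0.8,0,0,0.0012,1],
    [0.007,0,0.87,0,0,0.0012,1],
    [0.007,0,0.9,0,0,0.0012,1],
    [0.007,0,0.92,0,0,0.0012,1],
    [0.007,0,0.92,0,0,0.0012,1],
    [0.007,0,0.92,0,0,0.0012,1],
    [0.007,0,0.92,0,0,0.0012,1],
  ],
)

```text
clock: 50.4
ee_pos: [514.5, -66.8, 56.9]
tool_rot: [[0.147, 0.989, 0.001], [0.989, -0.147, -0.0], [-0.0, 0.001, -1.0]]
force: [0.9, -0.2, -2.3]
gripper_width: 25.7
grip_force: 29.7
```

Emit:
drive_tool(
  targets=[
    [0.01,0,0.02,0,0,0,1],
    [0.01,0,0.035,0,0,0,1],
    [0.01,0,0.044,0,0,0,1],
    [0.01,0,0.044,0,0,0,1],
    [0.01,0,0.044,0,0,0,1],
  ],
)

```text
clock: 50.9
ee_pos: [514.5, -65.8, 51.9]
tool_rot: [[0.147, 0.989, -0.0], [0.989, -0.147, -0.0], [-0.0, 0.0, -1.0]]
force: [1.1, 0.2, -1.5]
gripper_width: 26.0
grip_force: 29.7
```

Emit:
drive_tool(
  targets=[
    [0,0,0,0,0,0,-1],
    [0,0,0,0,0,0,-1],
    [0,0,0,0,0,0,-1],
    [0,0,0,0,0,0,-1],
    [0,0,0,0,0,0,-1],
    [0,0,0,0,0,0,-1],
    [0,0,0,0,0,0,-1],
    [0,0,0,0,0,0,-1],
    [0,0,-0.4,0,0,0,-1],
    [0,0,-0.9,0,0,0,-1],
    [0,0,-0.9,0,0,0,-1],
    [0,0,-0.9,0,0,0,-1],
    [0,0,-0.9,0,0,0,-1],
  ],
)

```text
clock: 52.2
ee_pos: [514.1, -65.7, 140.9]
tool_rot: [[0.147, 0.989, -0.001], [0.989, -0.147, 0.0], [0.0, -0.001, -1.0]]
force: [-0.6, -0.1, -0.7]
gripper_width: 92.8
grip_force: 0.0
```

Emit:
drive_tool(
  targets=[
    [0,0,-0.5,0,0,0,-1],
    [0,0,-0.9,0,0,0,-1],
    [0,0,-0.9,0,0,-0.281,-1],
    [0,0,-0.9,0,0,-0.281,-1],
    [0,0,-0.9,0,0,-0.281,-1],
    [0,0,-0.9,0,0,-0.281,-1],
    [0,0,-0.9,0,0,-0.281,-1],
    [0,0,-0.9,0,0,-0.281,-1],
    [0,0,-0.9,0,0,-0.281,-1],
    [0,0,-0.9,0,0,-0.281,-1],
    [0,0,-0.9,0,0,-0.281,-1],
    [0,0,-0.9,0,0,-0.281,-1],
    [0,0,-0.9,0,0,-0.281,-1],
    [0,0,-0.9,0,0,-0.281,-1],
    [0,0,-0.9,0,0,-0.281,-1],
    [0,0,-0.9,0,0,-0.281,-1],
    [0,0,-0.9,0,0,-0.281,-1],
  ],
)

```text
clock: 53.9
ee_pos: [514.4, -65.7, 231.4]
tool_rot: [[-0.999, -0.044, -0.001], [-0.044, 0.999, 0.0], [0.001, 0.0, -1.0]]
force: [-0.0, 0.2, 0.1]
gripper_width: 93.2
grip_force: 0.0
```

Emit:
drive_tool(
  targets=[
    [-0.294,0.93,0,0,0,0,-0.6],
    [-0.294,0.93,0,0,0,0,-0.4],
    [-0.294,0.93,0,0,0,0,-0.4],
    [-0.294,0.93,0,0,0,0,-0.4],
  ],
)

```text
clock: 54.3
ee_pos: [539.4, 29.2, 231.6]
tool_rot: [[-0.999, -0.048, -0.001], [-0.048, 0.999, -0.0], [0.001, -0.0, -1.0]]
force: [-0.5, 0.3, 0.7]
gripper_width: 66.8
grip_force: 0.0
```

Emit:
drive_tool(
  targets=[
    [-0.294,0.93,0,0,0,0,-0.4],
    [-0.294,0.93,0,0,0,0,-0.4],
    [-0.294,0.93,0,0,0,0,-0.4],
    [-0.294,0.93,0,0,0,0,-0.4],
  ],
)

```text
clock: 54.7
ee_pos: [564.4, 122.3, 231.7]
tool_rot: [[-0.999, -0.047, -0.001], [-0.047, 0.999, -0.001], [0.001, -0.001, -1.0]]
force: [-1.2, 0.2, 0.4]
gripper_width: 64.9
grip_force: 0.0
```

Emit:
drive_tool(
  targets=[
    [-0.294,0.93,0,0,0,0,-0.4],
    [-0.294,0.93,0,0,0,0,-0.4],
    [-0.294,0.93,0,0,0,0,-0.4],
    [-0.294,0.93,0,0,0,0,-0.4],
    [-0.294,0.93,0,0,0,0,-0.4],
    [-0.294,0.93,0,0,0,0,-0.4],
  ],
)

```text
clock: 55.3
ee_pos: [589.4, 215.4, 232.3]
tool_rot: [[-0.999, -0.045, 0.001], [-0.045, 0.999, -0.0], [-0.0, -0.0, -1.0]]
force: [-0.1, -0.1, -0.1]
gripper_width: 65.3
grip_force: 0.0
```

Run:
```python
from cov import *
s=status.sense(); print(s['clock'],s['ee_pos'],s['tool_rot'])
i,l=covers("wrist",26); cv2.imwrite("pics/w9.png",i)
for p,q in l: print(p,q)
i,c=snap("top"); cv2.imwrite("pics/t9.png",i); g=i[255:320,285:350]; print(rect(onplane(np.argwhere(cv2.GaussianBlur(g,(3,3),0)[...,0]<0).reshape(-1,2)+0,c,0)) if 0 else "")
```

```text
55.3 [589.4432 215.3867 232.3212] [[-0.999  -0.0452  0.0005]
 [-0.0452  0.999  -0.0001]
 [-0.0005 -0.0001 -1.    ]]
[400.1633 208.7522] [585.1849 295.3539 140.1329  44.6409   0.0482]
[323.4169 205.9032] [587.1862 215.3628 169.0519  44.1823   0.047 ]
```

Emit:
drive_tool(
  targets=[
    [0,0.013,1,0,0,0,-0.4],
    [0,0.013,1,0,0,0,-0.4],
    [0,0.013,1,0,0,0,-0.4],
    [0,0.013,1,0,0,0,-0.4],
  ],
)

```text
clock: 55.8
ee_pos: [589.4, 218.0, 133.1]
tool_rot: [[-0.999, -0.047, -0.001], [-0.047, 0.999, -0.0], [0.001, -0.0, -1.0]]
force: [-0.1, 0.9, 0.9]
gripper_width: 65.1
grip_force: 0.0
```

Emit:
drive_tool(
  targets=[
    [0,0,0.4,0,0,0,-0.4],
    [0,0,0.85,0,0,0,-0.4],
    [0,0,0.85,0,0,0,-0.4],
    [0,0,0.85,0,0,0,-0.4],
    [0,0,0.85,0,0,0,-0.4],
    [0,0,0.85,0,0,0,-0.4],
    [0,0,0.85,0,0,0,-0.4],
  ],
)

```text
clock: 56.5
ee_pos: [590.1, 218.6, 48.9]
tool_rot: [[-0.999, -0.047, 0.002], [-0.047, 0.999, 0.001], [-0.002, 0.001, -1.0]]
force: [-0.5, -0.6, 0.2]
gripper_width: 64.8
grip_force: 0.0
```

Emit:
drive_tool(
  targets=[
    [0.006,-0.016,0.2,0,0,0,-0.4],
    [0.006,-0.016,0.31,0,0,0,-0.4],
    [0.006,-0.016,0.31,0,0,0,-0.4],
    [0.006,-0.016,0.31,0,0,0,-0.4],
    [0.006,-0.016,0.31,0,0,0,-0.4],
  ],
)

```text
clock: 57.0
ee_pos: [589.2, 216.9, 16.8]
tool_rot: [[-0.999, -0.047, 0.001], [-0.047, 0.999, 0.0], [-0.001, 0.0, -1.0]]
force: [0.4, -1.2, 1.5]
gripper_width: 64.9
grip_force: 0.0
```

Emit:
drive_tool(
  targets=[
    [0,0,0,0,0,0,1],
    [0,0,0,0,0,0,1],
    [0,0,0,0,0,0,1],
    [0,0,0,0,0,0,1],
    [0,0,0,0,0,0,1],
    [0,0,0,0,0,0,1],
  ],
)

```text
clock: 57.6
ee_pos: [588.9, 216.8, 16.2]
tool_rot: [[-0.999, -0.047, 0.0], [-0.047, 0.999, 0.0], [-0.0, 0.0, -1.0]]
force: [-0.8, -0.2, 2.5]
gripper_width: 43.7
grip_force: 30.0
```

Emit:
drive_tool(
  targets=[
    [0,0,-0.1,0,0,0,1],
    [0,0,-0.2,0,0,0,1],
    [0,0,-0.5,0,0,0,1],
    [0,0,-0.9,0,0,0,1],
    [0,0,-0.9,0,0,0,1],
    [0,0,-0.9,0,0,0,1],
  ],
)

```text
clock: 58.2
ee_pos: [589.0, 216.8, 106.9]
tool_rot: [[-0.999, -0.047, 0.001], [-0.047, 0.999, 0.001], [-0.001, 0.0, -1.0]]
force: [-0.2, -0.5, -2.5]
gripper_width: 43.9
grip_force: 30.0
```

Emit:
drive_tool(
  targets=[
    [0,0,-0.8,0,0,0,1],
    [0,0,-0.8,0,0,0,1],
    [0,0,-0.8,0,0,0,1],
    [0,0,-0.8,0,0,0,1],
  ],
)

```text
clock: 58.6
ee_pos: [588.5, 216.6, 184.7]
tool_rot: [[-0.999, -0.047, -0.001], [-0.047, 0.999, -0.0], [0.001, -0.0, -1.0]]
force: [0.3, -0.7, -2.3]
gripper_width: 43.8
grip_force: 30.0
```

Emit:
drive_tool(
  targets=[
    [0.116,-0.923,0,0,0,0,1],
    [0.116,-0.923,0,0,0,0,1],
    [0.116,-0.923,0,0,0,0,1],
    [0.116,-0.923,0,0,0,0,1],
  ],
)

```text
clock: 59.0
ee_pos: [581.0, 123.3, 183.8]
tool_rot: [[-0.999, -0.045, -0.003], [-0.045, 0.999, -0.0], [0.003, -0.0, -1.0]]
force: [-0.3, -0.1, -2.1]
gripper_width: 43.7
grip_force: 30.0
```

Emit:
drive_tool(
  targets=[
    [0.116,-0.923,0,0,0,0,1],
    [0.116,-0.923,0,0,0,0,1],
    [0.116,-0.923,0,0,0,0,1],
    [0.116,-0.923,0,0,0,0,1],
  ],
)

```text
clock: 59.4
ee_pos: [574.2, 31.6, 184.8]
tool_rot: [[-0.999, -0.046, -0.001], [-0.046, 0.999, 0.0], [0.001, 0.0, -1.0]]
force: [-0.3, 0.3, -2.0]
gripper_width: 43.9
grip_force: 30.0
```

Emit:
drive_tool(
  targets=[
    [0.116,-0.923,0,0,0,0,1],
    [0.116,-0.923,0,0,0,0,1],
    [0.116,-0.923,0,0,0,0,1],
    [0.116,-0.923,0,0,0,0,1],
  ],
)

```text
clock: 59.8
ee_pos: [567.3, -60.7, 185.3]
tool_rot: [[-0.999, -0.047, -0.001], [-0.047, 0.999, 0.001], [0.001, 0.001, -1.0]]
force: [0.1, 0.0, -1.1]
gripper_width: 43.8
grip_force: 30.0
```

Emit:
drive_tool(
  targets=[
    [0.116,-0.923,0,0,0,0,1],
    [0.116,-0.923,0,0,0,0,1],
    [0.116,-0.923,0,0,0,0,1],
    [0.116,-0.923,0,0,0,0,1],
  ],
)

```text
clock: 60.2
ee_pos: [560.3, -153.1, 185.5]
tool_rot: [[-0.999, -0.047, -0.001], [-0.047, 0.999, 0.001], [0.0, 0.001, -1.0]]
force: [0.7, 0.3, -3.3]
gripper_width: 43.4
grip_force: 30.0
```

Emit:
drive_tool(
  targets=[
    [0.116,-0.923,0,0,0,0,1],
    [0.116,-0.923,0,0,0,0,1],
    [0.116,-0.923,0,0,0,0,1],
    [0.116,-0.923,0,0,0,0,1],
  ],
)

```text
clock: 60.6
ee_pos: [553.2, -245.7, 185.6]
tool_rot: [[-0.999, -0.048, -0.0], [-0.048, 0.999, 0.001], [0.0, 0.001, -1.0]]
force: [-0.2, 0.5, -1.9]
gripper_width: 43.6
grip_force: 30.0
```

Emit:
drive_tool(
  targets=[
    [0.116,-0.923,0,0,0,0.004,1],
    [0.116,-0.923,0,0,0,0.004,1],
    [0.116,-0.923,0.5,0,0,0.004,1],
    [0.116,-0.923,0.9,0,0,0.004,1],
    [0.116,-0.923,0.9,0,0,0.004,1],
    [0.116,-0.923,0.9,0,0,0.004,1],
    [0.116,-0.923,0.9,0,0,0.004,1],
  ],
)

```text
clock: 61.3
ee_pos: [546.9, -339.3, 99.0]
tool_rot: [[-1.0, -0.023, 0.003], [-0.023, 1.0, -0.002], [-0.003, -0.002, -1.0]]
force: [0.6, 0.0, -0.5]
gripper_width: 43.7
grip_force: 30.0
```

Emit:
drive_tool(
  targets=[
    [0,0,0.4,0,0,0,1],
    [0,0,0.7,0,0,0,1],
    [0,0,0.78,0,0,0,1],
    [0,0,0.81,0,0,0,1],
    [0,0,0.81,0,0,0,1],
    [0,0,0.81,0,0,0,1],
    [0,0,0.81,0,0,0,1],
  ],
)

```text
clock: 62.0
ee_pos: [546.0, -340.1, 16.6]
tool_rot: [[-1.0, -0.022, 0.002], [-0.022, 1.0, -0.001], [-0.002, -0.001, -1.0]]
force: [-1.0, -0.3, -2.5]
gripper_width: 43.2
grip_force: 30.0
```

Home height on the mat is TCP ≈ 7.2.

Emit:
drive_tool(
  targets=[
    [0,0,0.04,0,0,0,1],
    [0,0,0.06,0,0,0,1],
    [0,0,0.075,0,0,0,1],
    [0,0,0.075,0,0,0,1],
    [0,0,0.075,0,0,0,1],
  ],
)

```text
clock: 62.5
ee_pos: [545.4, -339.7, 7.4]
tool_rot: [[-1.0, -0.022, -0.0], [-0.022, 1.0, 0.0], [0.0, 0.0, -1.0]]
force: [0.0, -0.7, -1.7]
gripper_width: 43.5
grip_force: 30.0
```

Emit:
drive_tool(
  targets=[
    [0,0,0.003,0,0,0,-0.4],
    [0,0,0.003,0,0,0,-0.4],
    [0,0,0.003,0,0,0,-0.4],
    [0,0,0.003,0,0,0,-0.4],
    [0,0,0.003,0,0,0,-0.4],
    [0,0,-0.4,0,0,0,-0.4],
    [0,0,-0.9,0,0,0,-0.4],
    [0,0,-0.9,0,0,0,-0.4],
    [0,0,-0.9,0,0,0,-0.4],
  ],
)

```text
clock: 63.4
ee_pos: [545.9, -340.1, 98.9]
tool_rot: [[-1.0, -0.022, 0.002], [-0.022, 1.0, -0.001], [-0.002, -0.002, -1.0]]
force: [-0.2, 0.3, -0.9]
gripper_width: 65.3
grip_force: 0.0
```

Emit:
drive_tool(
  targets=[
    [0,0,-0.9,0,0,-0.004,-0.4],
    [0,0,-0.9,0,0,-0.004,-0.4],
    [0,0,-0.9,0,0,-0.004,-0.4],
    [0,0,-0.9,0,0,-0.004,-0.4],
  ],
)

```text
clock: 63.8
ee_pos: [545.4, -339.7, 186.8]
tool_rot: [[-0.999, -0.047, -0.0], [-0.047, 0.999, 0.0], [0.0, 0.0, -1.0]]
force: [-0.3, 0.3, -0.3]
gripper_width: 65.3
grip_force: 0.0
```

Emit:
drive_tool(
  targets=[
    [-0.1,0.906,0,0,0,0,-0.4],
    [-0.1,0.906,0,0,0,0,-0.4],
    [-0.1,0.906,0,0,0,0,-0.4],
    [-0.1,0.906,0,0,0,0,-0.4],
  ],
)

```text
clock: 64.2
ee_pos: [550.8, -247.9, 185.5]
tool_rot: [[-0.999, -0.049, -0.002], [-0.049, 0.999, 0.001], [0.002, 0.001, -1.0]]
force: [0.4, -0.7, -0.4]
gripper_width: 65.2
grip_force: 0.0
```

Emit:
drive_tool(
  targets=[
    [-0.1,0.906,0,0,0,0,-0.4],
    [-0.1,0.906,0,0,0,0,-0.4],
    [-0.1,0.906,0,0,0,0,-0.4],
    [-0.1,0.906,0,0,0,0,-0.4],
  ],
)

```text
clock: 64.6
ee_pos: [556.7, -158.1, 186.5]
tool_rot: [[-0.999, -0.048, -0.001], [-0.048, 0.999, 0.0], [0.001, 0.0, -1.0]]
force: [-0.9, 0.1, 0.0]
gripper_width: 65.3
grip_force: 0.0
```

Emit:
drive_tool(
  targets=[
    [-0.1,0.906,0,0,0,0,-0.4],
    [-0.1,0.906,0,0,0,0,-0.4],
    [-0.1,0.906,0,0,0,0,-0.4],
    [-0.1,0.906,0,0,0,0,-0.4],
  ],
)

```text
clock: 65.0
ee_pos: [562.6, -67.6, 186.8]
tool_rot: [[-0.999, -0.047, -0.001], [-0.047, 0.999, -0.0], [0.001, -0.0, -1.0]]
force: [-0.3, -0.7, 0.7]
gripper_width: 64.9
grip_force: 0.0
```

Emit:
drive_tool(
  targets=[
    [-0.1,0.906,0,0,0,0,-0.4],
    [-0.1,0.906,0,0,0,0,-0.4],
    [-0.1,0.906,0,0,0,0,-0.4],
    [-0.1,0.906,0,0,0,0,-0.4],
  ],
)

```text
clock: 65.4
ee_pos: [568.5, 23.1, 187.0]
tool_rot: [[-0.999, -0.047, -0.001], [-0.047, 0.999, -0.0], [0.001, -0.0, -1.0]]
force: [-0.1, -0.6, -0.6]
gripper_width: 64.9
grip_force: 0.0
```

Emit:
drive_tool(
  targets=[
    [-0.1,0.906,0,0,0,0,-0.4],
    [-0.1,0.906,0,0,0,0,-0.4],
    [-0.1,0.906,0,0,0,0,-0.4],
    [-0.1,0.906,0,0,0,0,-0.4],
  ],
)

```text
clock: 65.8
ee_pos: [574.3, 113.8, 187.1]
tool_rot: [[-0.999, -0.047, -0.001], [-0.047, 0.999, -0.001], [0.001, -0.001, -1.0]]
force: [0.9, -0.8, -0.0]
gripper_width: 64.9
grip_force: 0.0
```

Emit:
drive_tool(
  targets=[
    [-0.1,0.906,0,0,0,0,-0.4],
    [-0.1,0.906,0,0,0,0,-0.4],
    [-0.1,0.906,0,0,0,0,-0.4],
    [-0.1,0.906,0,0,0,0,-0.4],
  ],
)

```text
clock: 66.2
ee_pos: [580.2, 204.7, 187.2]
tool_rot: [[-0.999, -0.046, -0.0], [-0.046, 0.999, -0.001], [0.0, -0.001, -1.0]]
force: [-0.2, 0.3, -0.1]
gripper_width: 64.9
grip_force: 0.0
```

Emit:
drive_tool(
  targets=[
    [-0.1,0.906,0,0,0,0,-0.4],
    [-0.1,0.906,0,0,0,0,-0.4],
    [-0.1,0.906,0,0,0,0,-0.4],
    [-0.1,0.906,0,0,0,0,-0.4],
    [-0.1,0.906,0,0,0,0,-0.4],
    [-0.1,0.906,0,0,0,0,-0.4],
  ],
)

```text
clock: 66.8
ee_pos: [585.8, 295.4, 187.7]
tool_rot: [[-0.999, -0.045, 0.0], [-0.045, 0.999, -0.0], [-0.0, -0.0, -1.0]]
force: [1.0, 0.3, 0.6]
gripper_width: 65.3
grip_force: 0.0
```

Run:
```python
from cov import *
s=status.sense(); print(s['clock'],s['ee_pos'],s['tool_rot'])
i,l=covers("wrist",26)
for p,q in l: print(p,q)
```

```text
66.8 [585.8087 295.3628 187.687 ] [[-0.999  -0.0453  0.0003]
 [-0.0453  0.999  -0.0001]
 [-0.0003 -0.0001 -1.    ]]
[323.757  215.5652] [584.9775 295.5029 139.6979  44.2835   0.0451]
```

Emit:
drive_tool(
  targets=[
    [0,0,0.9,0,0,0,-0.4],
    [0,0,0.9,0,0,0,-0.4],
    [0,0,0.9,0,0,0,-0.4],
    [0,0,0.9,0,0,0,-0.4],
  ],
)

```text
clock: 67.25
ee_pos: [585.6, 296.6, 98.5]
tool_rot: [[-0.999, -0.047, -0.0], [-0.047, 0.999, -0.0], [0.0, -0.0, -1.0]]
force: [-0.3, 0.4, 0.4]
gripper_width: 65.1
grip_force: 0.0
```

Emit:
drive_tool(
  targets=[
    [0,0,0.4,0,0,0,-0.4],
    [0,0,0.55,0,0,0,-0.4],
    [0,0,0.55,0,0,0,-0.4],
    [0,0,0.55,0,0,0,-0.4],
    [0,0,0.55,0,0,0,-0.4],
    [0,0,0.55,0,0,0,-0.4],
  ],
)

```text
clock: 67.85
ee_pos: [586.0, 297.4, 44.1]
tool_rot: [[-0.999, -0.047, 0.002], [-0.047, 0.999, 0.001], [-0.002, 0.001, -1.0]]
force: [0.2, 0.3, -0.6]
gripper_width: 65.4
grip_force: 0.0
```

Emit:
drive_tool(
  targets=[
    [0,0,0.2,0,0,0,-0.4],
    [0,0,0.265,0,0,0,-0.4],
    [0,0,0.265,0,0,0,-0.4],
    [0,0,0.265,0,0,0,-0.4],
    [0,0,0.265,0,0,0,-0.4],
  ],
)

```text
clock: 68.35
ee_pos: [585.8, 297.2, 16.9]
tool_rot: [[-0.999, -0.047, 0.001], [-0.047, 0.999, 0.0], [-0.001, 0.0, -1.0]]
force: [0.1, 0.9, -0.8]
gripper_width: 65.2
grip_force: 0.0
```

Emit:
drive_tool(
  targets=[
    [0,0,0,0,0,0,1],
    [0,0,0,0,0,0,1],
    [0,0,0,0,0,0,1],
    [0,0,0,0,0,0,1],
    [0,0,0,0,0,0,1],
    [0,0,0,0,0,0,1],
  ],
)

```text
clock: 68.95
ee_pos: [585.5, 297.1, 16.1]
tool_rot: [[-0.999, -0.047, 0.0], [-0.047, 0.999, 0.0], [-0.0, 0.0, -1.0]]
force: [-0.7, -0.7, 3.5]
gripper_width: 43.8
grip_force: 30.0
```

Emit:
drive_tool(
  targets=[
    [0,0,-0.1,0,0,0,1],
    [0,0,-0.2,0,0,0,1],
    [0,0,-0.5,0,0,0,1],
    [0,0,-0.9,0,0,0,1],
    [0,0,-0.9,0,0,0,1],
    [0,0,-0.9,0,0,0,1],
  ],
)

```text
clock: 69.55
ee_pos: [585.9, 297.3, 107.5]
tool_rot: [[-0.999, -0.047, 0.002], [-0.047, 0.999, 0.001], [-0.002, 0.001, -1.0]]
force: [-0.3, -0.5, -2.5]
gripper_width: 43.4
grip_force: 30.0
```

Emit:
drive_tool(
  targets=[
    [0,0,-0.8,0,0,0,1],
    [0,0,-0.8,0,0,0,1],
    [0,0,-0.8,0,0,0,1],
    [0,0,-0.8,0,0,0,1],
  ],
)

```text
clock: 69.95
ee_pos: [585.2, 297.0, 185.0]
tool_rot: [[-0.999, -0.047, -0.001], [-0.047, 0.999, -0.0], [0.001, -0.0, -1.0]]
force: [-0.0, -0.4, -2.6]
gripper_width: 43.7
grip_force: 30.0
```

Emit:
drive_tool(
  targets=[
    [0.11,-0.9075,0,0,0,0,1],
    [0.11,-0.9075,0,0,0,0,1],
    [0.11,-0.9075,0,0,0,0,1],
    [0.11,-0.9075,0,0,0,0,1],
  ],
)

```text
clock: 70.35
ee_pos: [578.2, 205.1, 184.1]
tool_rot: [[-0.999, -0.046, -0.002], [-0.046, 0.999, -0.001], [0.002, -0.0, -1.0]]
force: [0.5, -0.9, -1.8]
gripper_width: 43.6
grip_force: 30.0
```

Emit:
drive_tool(
  targets=[
    [0.11,-0.9075,0,0,0,0,1],
    [0.11,-0.9075,0,0,0,0,1],
    [0.11,-0.9075,0,0,0,0,1],
    [0.11,-0.9075,0,0,0,0,1],
  ],
)

```text
clock: 70.75
ee_pos: [571.9, 115.0, 185.0]
tool_rot: [[-0.999, -0.046, -0.001], [-0.046, 0.999, 0.0], [0.001, 0.0, -1.0]]
force: [0.0, 0.7, -1.7]
gripper_width: 43.6
grip_force: 30.0
```

Emit:
drive_tool(
  targets=[
    [0.11,-0.9075,0,0,0,0,1],
    [0.11,-0.9075,0,0,0,0,1],
    [0.11,-0.9075,0,0,0,0,1],
    [0.11,-0.9075,0,0,0,0,1],
  ],
)

```text
clock: 71.15
ee_pos: [565.5, 24.4, 185.4]
tool_rot: [[-0.999, -0.047, -0.001], [-0.047, 0.999, 0.0], [0.001, 0.001, -1.0]]
force: [0.3, -0.0, -1.6]
gripper_width: 43.7
grip_force: 30.0
```

Emit:
drive_tool(
  targets=[
    [0.11,-0.9075,0,0,0,0,1],
    [0.11,-0.9075,0,0,0,0,1],
    [0.11,-0.9075,0,0,0,0,1],
    [0.11,-0.9075,0,0,0,0,1],
  ],
)

```text
clock: 71.55
ee_pos: [559.0, -66.6, 185.6]
tool_rot: [[-0.999, -0.047, -0.0], [-0.047, 0.999, 0.001], [0.0, 0.001, -1.0]]
force: [0.5, -0.9, -1.4]
gripper_width: 43.7
grip_force: 30.0
```

Emit:
drive_tool(
  targets=[
    [0.11,-0.9075,0,0,0,0,1],
    [0.11,-0.9075,0,0,0,0,1],
    [0.11,-0.9075,0,0,0,0,1],
    [0.11,-0.9075,0,0,0,0,1],
  ],
)

```text
clock: 71.95
ee_pos: [552.4, -157.6, 185.6]
tool_rot: [[-0.999, -0.047, -0.0], [-0.047, 0.999, 0.001], [0.0, 0.001, -1.0]]
force: [-0.1, 0.5, -1.0]
gripper_width: 43.9
grip_force: 30.0
```

Emit:
drive_tool(
  targets=[
    [0.11,-0.9075,0,0,0,0.004,1],
    [0.11,-0.9075,0,0,0,0.004,1],
    [0.11,-0.9075,0,0,0,0.004,1],
    [0.11,-0.9075,0,0,0,0.004,1],
    [0.11,-0.9075,0,0,0,0.004,1],
  ],
)

```text
clock: 72.45
ee_pos: [545.8, -248.0, 185.9]
tool_rot: [[-1.0, -0.024, 0.0], [-0.024, 1.0, 0.0], [-0.0, 0.0, -1.0]]
force: [0.8, 0.8, -2.2]
gripper_width: 43.6
grip_force: 30.0
```

Run:
```python
from cov import *
s=status.sense(); print(s['clock'],s['ee_pos'])
i,c=snap("wrist"); hsv=cv2.cvtColor(i,cv2.COLOR_BGR2HSV); m=((hsv[...,2]>140)&(hsv[...,1]<40))
for p,q in blobs(m,c,17,True,2000): print(p,q)
print(proj([[545,-340,17],[460,-342,17],[630,-338,17]],c,True))
```

```text
72.45 [ 545.7675 -248.0319  185.9099]
[324.5078 386.1215] [ 733.9662 -242.6908  160.9531   51.7236   -1.5479]
[321.8691 234.8447] [ 568.8595 -249.0143  188.5535   94.7266    0.0239]
[224.7127 213.3947] [ 543.4258 -340.7438  168.8667   44.8251    0.021 ]
[295.8986 124.3509] [ 461.9501 -275.3791  827.0344  404.2343   -1.5526]
[[225.3828 216.8472]
 [222.0892 125.5394]
 [231.7275 300.2311]]
```

Emit:
drive_tool(
  targets=[
    [0,0,0.9,0,0,0,1],
    [0,0,0.9,0,0,0,1],
    [0,0,0.9,0,0,0,1],
    [0,0,0.9,0,0,0,1],
  ],
)

```text
clock: 72.9
ee_pos: [545.6, -249.1, 97.0]
tool_rot: [[-1.0, -0.023, -0.0], [-0.023, 1.0, 0.0], [0.0, 0.0, -1.0]]
force: [0.1, -0.3, -0.5]
gripper_width: 43.8
grip_force: 30.0
```

Emit:
drive_tool(
  targets=[
    [0,0,0.4,0,0,0,1],
    [0,0,0.7,0,0,0,1],
    [0,0,0.8,0,0,0,1],
    [0,0,0.81,0,0,0,1],
    [0,0,0.81,0,0,0,1],
    [0,0,0.81,0,0,0,1],
    [0,0,0.81,0,0,0,1],
    [0,0,0.81,0,0,0,1],
    [0,0,0.81,0,0,0,1],
  ],
)

```text
clock: 73.8
ee_pos: [545.3, -250.0, 15.4]
tool_rot: [[-1.0, -0.022, 0.0], [-0.022, 1.0, -0.0], [-0.0, -0.0, -1.0]]
force: [0.3, -0.0, -1.9]
gripper_width: 43.5
grip_force: 30.0
```

Emit:
drive_tool(
  targets=[
    [0,0,0.04,0,0,0,1],
    [0,0,0.06,0,0,0,1],
    [0,0,0.082,0,0,0,1],
    [0,0,0.082,0,0,0,1],
    [0,0,0.082,0,0,0,1],
  ],
)

```text
clock: 74.3
ee_pos: [545.1, -249.9, 7.1]
tool_rot: [[-1.0, -0.022, -0.0], [-0.022, 1.0, 0.0], [0.0, 0.0, -1.0]]
force: [-4.4, 2.6, 6.5]
gripper_width: 43.4
grip_force: 30.0
```

Emit:
drive_tool(
  targets=[
    [0,0,0,0,0,0,-0.4],
    [0,0,0,0,0,0,-0.4],
    [0,0,0,0,0,0,-0.4],
    [0,0,0,0,0,0,-0.4],
    [0,0,0,0,0,0,-0.4],
    [0,0,-0.4,0,0,0,-0.4],
    [0,0,-0.9,0,0,0,-0.4],
    [0,0,-0.9,0,0,0,-0.4],
    [0,0,-0.9,0,0,0,-0.4],
  ],
)

```text
clock: 75.2
ee_pos: [545.7, -250.2, 98.0]
tool_rot: [[-1.0, -0.022, 0.002], [-0.022, 1.0, -0.001], [-0.002, -0.001, -1.0]]
force: [0.2, -0.3, -1.2]
gripper_width: 65.3
grip_force: 0.0
```

Emit:
drive_tool(
  targets=[
    [0,0,-0.9,0,0,0,-0.4],
    [0,0,-0.9,0,0,0,-0.4],
    [0,0,-0.9,0,0,0,-0.4],
    [0,0,-0.9,0,0,0,-0.4],
    [0,0,-0.9,0,0,0,-0.4],
  ],
)

```text
clock: 75.7
ee_pos: [544.6, -249.6, 184.4]
tool_rot: [[-1.0, -0.022, -0.003], [-0.022, 1.0, 0.001], [0.003, 0.001, -1.0]]
force: [-1.0, 0.6, -0.0]
gripper_width: 64.8
grip_force: 0.0
```

Run:
```python
from cov import *
s=status.sense(); print(s['clock'],s['ee_pos'])
i,l=covers("wrist")
for p,q in l: print(p,q)
t,_=snap("side"); cv2.imwrite("pics/fin.png",np.hstack([cv2.resize(i,(400,300)),cv2.resize(t[100:400,150:550],(400,300))]))
```

```text
75.7 [ 544.5741 -249.6342  184.4084]
[321.5078 216.3264] [ 544.4987 -251.2377  140.0504   44.3518    0.0212]
[225.0678 203.4673] [ 538.4765 -340.9282  158.9753   44.8729    0.021 ]
```

View pics/fin.png

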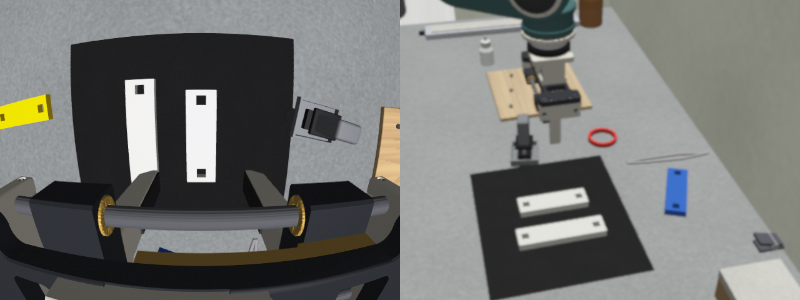

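The final view shows both covers flat and parallel on the mat (side view (552,202) and (560,232)). The block is upright in the holder at (523,140), and the ring (602,137) and dropper (487,52) haven't moved. I'm handing in.

```bash
python3 -c "
from rig import workorder; print(workorder.finish_job())"
```

```text
the job is handed in; nothing more can be done
None
```

I handed in the job after about 76 s of robot time, with no verdict returned: only the short and middle covers were present, and each was pegged home and rubbed in one near-to-far stroke at about 5 N (short first); the block is back upright in its holder, both covers lie side by side on the mat, and the ring and dropper were not touched.

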